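# Clamp an awl handle blank in the capstan vise

## Task

The beech awl-handle blank lies on the bench. Stand it on its butt end on the bench with the brass ferrule up and let go of it; then take it again from above, stand it square and in the middle between the open jaws of the small vise, ferrule up, and let go. Push the spokes of the capstan round, clockwise seen from above and one after another, until the jaws grip the blank tight, then swing the lock lever fully over away from the robot; move the jaw only by the capstan and leave the jar, spool, awl and hammer where they are.

Things in the scene. Friction and masses are not known exactly. Their poses are not given: they have to be found in the camera images.
- blank: Loose awl handle blank, 110 g: square beech bar 36 x 36 x 85 mm with a round brass ferrule (22 mm thick) standing 21 mm out of one end. Origin: centre of the flat butt end (without ferrule). x axis: along the bar, butt to ferrule; y, z: square to its sides. Starts lying on a side, origin 18 mm above the bench, ferrule roughly to the robot's left. Stood up, x points up.
- ferrule_end (a point): Centre of the free end of the brass ferrule, 106 mm along the blank's x axis from the butt end.
- vise: Grey vise fixed to the bench; bed 320 mm long (its y), 100 mm wide (x), 12 mm thick. Origin on the bench; x points away from the robot, z up; turned up to 12 degrees. Fixed jaw near the +y end: 60 mm wide (x), 30 mm thick, top 80 mm above the bench, gripping face at y = 105 mm looking to -y, facing the slide jaw. Capstan on a vertical axis at x = 0, y = -110 mm.
- guard (a point): Centre of the top of the clear guard plate (vise x 0, y -74 mm), 106 mm above the bench, 5 mm thick, axes as the vise. It covers the hub and the half of the capstan next to the jaws: 230 mm in x, vise y from -140 to -8 mm, on 10 mm posts at x +-108, y -22 mm. Spokes can be pushed from above only where they come out of the guard, at vise y below -140 mm.
- seat (a point): Point on top of the vise's bed, 12 mm above the bench, axes as the vise: where the middle of the blank's butt stands when clamped against the fixed jaw (vise x 0, y 87 mm). The fixed jaw's face is 18 mm further along +y.
- slide_jaw: Sliding steel jaw, 50 mm wide (x), top 80 mm above the bench; axes as the vise. Origin: foot of its gripping face, which looks to +y at the fixed jaw, 13 mm above the bench; 49 mm from there back to the rear of its carriage. The capstan moves it by a rack, 10 mm towards +y per radian. It is sprung on the carriage: 10 N per mm. Drive friction (30 N at the jaw) holds it where it is left, also clamped.
- capstan (a joint): Capstan angle, rad, 0 to 4.4; grows turning clockwise seen from above, which closes the jaws: gap = 72 mm - 10 mm x angle. The jaw touches the blank at 3.6; 0.2 rad more clamps it tight (20 N). Starts at 0.8 to 1.9. At value a one of the five spokes points at (-90 degrees - a) in the vise's frame (angle from +x towards +y), the others every 72 degrees. Turning takes 0.3 N m, rising as it grips.
- hub (a point): Point on the capstan's axis at the height of the spokes' centre lines, 80 mm above the bench. Spokes: level steel rods 12 mm thick with 19 mm black balls centred 96 mm from the axis; free space beneath them down to the bed (12 mm) or bench. Pushed 85 mm from the axis they take about 4 N to turn, about 6 N when the blank is clamped tight. The capstan stays where it is left.
- lock (a joint): Lock lever, rad: 0 (leaning to the robot, unlocked) to 1.0 (leaning away, locked, end stop); upright at 0.5. Starts at 0 to 0.15. Turns about the vise's y axis, stays where left (1 N at the ball). Pivot at vise x -75, y 45 mm, 34 mm above the bench, on a block 70 x 50 mm (x, y), top 37 mm above the bench. Steel rod 10 mm thick, 80 mm long, with a black 26 mm ball at its end.
- lock_tip (a point): Centre of the lock lever's black ball, 80 mm from its pivot; 104 mm above the bench at both ends of its swing, 114 mm at the middle.
- spool: Bystander: dark wooden thread spool, 44 mm diameter, 54 mm high, standing; origin under its centre. Leave alone.
- jar: Bystander: white cream jar with a black cap, 64 mm diameter, 62 mm high; origin under its centre. Leave alone.
- awl: Bystander: finished awl lying beyond the vise, round dark wooden handle 75 mm long and 30 mm thick, steel spike to 145 mm along its x axis; origin in the handle's butt. Leave alone.
- hammer: Bystander: hammer of 220 mm lying left, beyond the blank, handle along its x axis; about 35 mm high; origin under its middle. Leave alone.
There are look-alikes about, which are no part of the job. Leave any purple look-alike of the blank alone.

How it is judged:
On the way, in this order (a step that is already met when the one before it is completed fails the run):
1. the blank stands on its butt on the bench, ferrule up, outside the vise, and is let go (angle between blank's own x axis and vertical below 0.12 rad and contact force between the fingers and blank below 0.05 N and height (world z) of blank below 0.006 m and horizontal distance between blank and seat above 0.09 m and linear speed of blank below 0.02 m/s and angular speed of blank below 0.2 rad/s), for 0.2 s.
2. the blank stands between the open jaws on the vise's bed, ferrule up, and is let go (angle between blank's own x axis and vertical below 0.12 rad and contact force between the fingers and blank below 0.05 N and value of joint capstan below 3.2 rad and x of blank in the frame of seat between -0.02 and 0.02 m and y of blank in the frame of seat between -0.05 and 0.012 m and z of blank in the frame of seat between -0.006 and 0.006 m and linear speed of blank below 0.02 m/s and angular speed of blank below 0.2 rad/s), for 0.2 s.
3. the jaws grip the blank (over 8 N) with the lock lever not yet thrown (angle between blank's own x axis and vertical below 0.12 rad and value of joint lock below 0.5 rad and x of blank in the frame of seat between -0.02 and 0.02 m and y of blank in the frame of seat between -0.05 and 0.012 m and z of blank in the frame of seat between -0.006 and 0.006 m and contact force between slide_jaw and blank above 8 N), for 0.2 s.
At the end, for the whole second after the job is handed in: The blank stands on the bed between the jaws, ferrule up (7 degrees), square (7 degrees), within 20 mm of the jaws' middle, butt within 6 mm of the bed, gripped by the slide jaw with over 8 N, released and at rest; the lock lever is over (above 0.85 rad) (angle between blank's own x axis and vertical below 0.12 rad and contact force between the fingers and blank below 0.05 N and (angle between the y axis of blank and the y axis of seat, either way round below 0.12 rad or angle between the z axis of blank and the y axis of seat, either way round below 0.12 rad) and value of joint lock above 0.85 rad and x of blank in the frame of seat between -0.02 and 0.02 m and y of blank in the frame of seat between -0.05 and 0.012 m and z of blank in the frame of seat between -0.006 and 0.006 m and contact force between slide_jaw and blank above 8 N and linear speed of blank below 0.02 m/s and angular speed of blank below 0.2 rad/s); the robot touches nothing.
It fails at once if the spool is moved more than 30 mm (distance of spool from where it was at the start of the episode above 0.03 m).
It fails at once if the jar is moved more than 30 mm (distance of jar from where it was at the start of the episode above 0.03 m).
It fails at once if the awl is moved more than 30 mm (distance of awl from where it was at the start of the episode above 0.03 m).
It fails at once if the hammer is moved more than 30 mm (distance of hammer from where it was at the start of the episode above 0.03 m).
It fails at once if the slide jaw is pushed directly by the robot (over 15 N) (contact force between any of the fingers, the arm and slide_jaw above 15 N).
It also fails if it takes over 72 s, if anything falls off the work surface, if the arm or the gripper's body presses on something with over 40 N, if the wrist force passes 120 N, or if a joint passes its speed limit or range.

## Robot

A 7-joint arm with a two-finger parallel gripper is mounted at the origin on the work surface. World frame = base frame: x ahead of the robot, y to its left, z up, the work surface at z = 0. Lengths are in m, angles in rad, forces in N, time in s.
With the tool pointing down it reaches from about 0.425 to 0.875 m from the base axis. Payload 4.7 kg.
Tool frame: the origin (TCP) lies midway between the tips of the shut fingers; the grasp point (between the pads) lies 19 mm behind it; x points along the fingers, y is the direction in which the jaws open and shut, and the axes are right-handed (so a half turn about x gives the same grasp; the last joint's range is limited). The gripper opens to 87 mm and grips with 3 to 60 N. Pads are 19 mm wide; open, the fingers measure 117 mm over their backs; the gripper's body (75 mm by 190 mm) begins 51 mm behind the grasp point.
Start: joints at [1.259, 0.321, -0.07, 1.45, 0.023, 1.371, -0.057], TCP at [0.208, -0.616, 0.223] pointing down, gripper open.
Joint ranges: [-2.86, 2.86], [-0.3, 2.09], [-1.38, 1.24], [0.06, 2.45], [-1.56, 4.7], [0.09, 2.05], [-2.69, 2.69]. Speed limits (rad/s): [2.57, 2.57, 3.14, 3.14, 3.14, 3.14, 3.14].

## Interface

Orientations are given as a rotation vector (axis times angle).
In Python, from bench import ctrl gives the robot as it stands. The module is installed in compiled form; this text tells all that it offers.
- The arm moves only by the tool servo_tool, never from a script. Its arguments are lists of equal length, an entry for each row: "dp": the shift along the tool's x, y, z in units of 25 mm (1.0 is 25 mm), a list of three; "yaw": the turn about the tool's x in units of 6 degrees (1.0 is 6 degrees). A call has exactly 5 rows; each row shifts and turns the commanded pose from where the row before left it, along the tool's axes as they then stand; what a row does not reach is not made up. A row lasts 1/10 s, in which the tool goes at most 50 mm and 8.59 degrees, less where a joint would pass 70% of its speed; a pose out of reach is approached as far as the arm can. A call is refused whole if a number of a shift passes 1 or a number of a turn 1, either way. A call with a gripper value outside its range is refused whole. "fingers" is the opening, from 0 (shut) to 1 (fully open), set as the call begins (left out, the last holds). The fingers move at their own pace and stop on an object; "grip_force" is the grip in N (left out, the last holds). Time passes only in rows, so rows that do not move let the fingers close, or fill a call up. It gives the time, the measured TCP pose, the force and the opening at its end, in the units of the state.
- ctrl.get_state(): the state, without advancing time (a new reading comes with each control period).
- ctrl.get_image(name): name is "scene" or "top" or "wrist"; returns (picture, depth): 384x512x3 uint8, red, green, blue; 384x512 float32, m along the optical axis (not along the pixel's ray), 0 where there is no reading.
- ctrl.camera_info(name): a dict with "fx", "fy", "cx", "cy" (pixels), "extrinsics" (4x4, takes a point from world to camera coordinates); the wrist camera has in their place "hand_eye" (4x4, takes a point from camera to tool coordinates, whose origin is the TCP and whose axes are the tool frame's). Camera axes: x right, y down, z forward; pixel columns grow to the right and rows downward; lengths in m; the calibration is good to about 2 mm. A picture is of the moment at which its call begins: read the wrist's pose just before it. camera_info takes no time and is no camera call.
- ctrl.close_job(): hands the job in, once; it reports no verdict.
Trained networks look in the newest picture that a camera, given by its name, has taken for a name from the list of things; names that differ only in an ending like _2 or _b are one class to them, and where a whole thing is asked for, a point or a joint stands for the part that bears it (a point fixed in the world has none). Each returns a list of dicts, best first, with "score" (0 to 1); they miss things now and then, are a little off and sometimes report something else, mostly with a low value. They report only what shows in the picture. A call takes as long as a camera call. They do not tell look-alikes from the thing itself.
- ctrl.search_frame(camera, label): "extent" ([left, top, right, bottom] in pixels, round what is visible of it).
- ctrl.cut_out(camera, label): "region" (384x512 bool, what is visible of it) and "extent" ([left, top, right, bottom] in pixels, round what is visible of it).
The state is a dict: "time": time; "joint_positions": joint angles; "qd": joint speeds; "joint_torque": joint torques, N m; "position": TCP position; "tool_rot": TCP orientation; "ft_force": force on the tool from outside, world axes, zero at the start; "torque": the same for the moment, N m; "grip_width": opening from 0.0 (shut) to 1.0 (fully open).
Only numpy, scipy, OpenCV 4.12 (cv2) and the standard library are available. Lean on these libraries where they do the work, as an engineer would, in place of code of your own. Each camera call takes 0.05 s, during which the arm holds its last target.

## Working session

There is one attempt and no reset: what is moved stays moved. The work goes in short steps, Python scripts to look and compute and a tool call to move; the robot and the scene stay as the last step left them, time stands still between calls to the robot, and variables do not carry over. Pictures are saved under pics/ and viewed, and the job is handed in when it is done.

Besides the shell and the picture viewer there is one more tool, called after "Request:" as name(argument=value, ...), one argument or row to a line, values as JSON. servo_tool: Moves the arm, as the interface text tells. Its arguments: {"type":"object","properties":{"dp":{"type":"array","items":{"type":"array","items":{"type":"number"}}},"yaw":{"type":"array","items":{"type":"number"}},"fingers":{"type":"number"},"grip_force":{"type":"number"}},"required":["dp","yaw"]}

```bash
mkdir -p pics
cat > h.py <<'E'
import numpy as np, cv2
from scipy.spatial.transform import Rotation as R
from bench import ctrl
def snap(n,f):
    s=ctrl.get_state(); im,d=ctrl.get_image(n)
    cv2.imwrite(f'pics/{f}.png',im[:,:,::-1]); np.savez(f'pics/{f}.npz',im=im,d=d,p=s['position'],r=s['tool_rot'],n=n)
    return im,d,s
def T(n,s=None):
    ci=ctrl.camera_info(n)
    if n=='wrist':
        M=np.eye(4);M[:3,:3]=R.from_rotvec(s['tool_rot']).as_matrix();M[:3,3]=s['position'];return ci,M@np.array(ci['hand_eye'])
    return ci,np.linalg.inv(np.array(ci['extrinsics']))
def pt(n,u,v,z,s=None):
    ci,M=T(n,s); c=np.stack([(np.asarray(u)-ci['cx'])/ci['fx']*z,(np.asarray(v)-ci['cy'])/ci['fy']*z,z*np.ones_like(np.asarray(u,float))],-1)
    return c@M[:3,:3].T+M[:3,3]
def cloud(n,d,s=None):
    v,u=np.mgrid[:d.shape[0],:d.shape[1]]
    return pt(n,u,v,d,s)
def ray(n,u,v,h,s=None):
    a=pt(n,u,v,np.array(.1),s);ci,M=T(n,s);o=M[:3,3];k=(h-o[2])/(a[2]-o[2]);return o+k*(a-o)
E
python3 - <<'E'
from h import *
for n in ['scene','top','wrist']:
    im,d,s=snap(n,n+'0')
    if n!='wrist':
        for l in ['blank','vise','slide_jaw','capstan','lock','spool','jar','awl','hammer','guard']:
            for r in ctrl.search_frame(n,l)[:4]: print(n,l,round(r['score'],2),np.round(r['extent']))
    ci,M=T(n,s);print(M.round(3))
print(s)
E
```

```text
scene blank 0.92 [331. 174. 355. 192.]
scene blank 0.87 [341. 226. 376. 256.]
scene blank 0.79 [312. 196. 346. 220.]
scene blank 0.15 [130. 168. 152. 190.]
scene vise 0.72 [165. 170. 278. 248.]
scene vise 0.37 [337. 226. 378. 258.]
scene vise 0.24 [239. 201. 251. 227.]
scene slide_jaw 0.72 [238. 200. 249. 224.]
scene capstan 0.54 [160. 185. 227. 220.]
scene capstan 0.31 [240. 203. 248. 226.]
scene lock 0.46 [245. 173. 255. 183.]
scene spool 0.68 [277. 280. 296. 307.]
scene jar 0.67 [133. 168. 153. 189.]
scene awl 0.71 [195. 272. 226. 285.]
scene awl 0.36 [279. 278. 293. 308.]
scene hammer 0.93 [325. 280. 410. 319.]
scene hammer 0.69 [166. 171. 277. 249.]
scene guard 0.62 [163. 167. 275. 248.]
[[-0.258  0.608 -0.751  1.331]
 [ 0.966  0.18  -0.186  0.246]
 [ 0.022 -0.773 -0.634  0.803]
 [ 0.     0.     0.     1.   ]]
top blank 0.88 [152. 181. 179. 205.]
top blank 0.84 [166. 268. 199. 291.]
top blank 0.68 [179. 227. 207. 242.]
top blank 0.19 [120. 130. 186. 155.]
top slide_jaw 0.66 [269. 185. 278. 198.]
top slide_jaw 0.66 [267. 122. 301. 130.]
top capstan 0.72 [327. 161. 347. 202.]
top 
[... 611 characters left out ...]
ime': 1.1, 'joint_positions': array([ 1.25910054,  0.32098626, -0.07012932,  1.45047597,  0.02259484,
        1.37078612, -0.05689922]), 'qd': array([ 9.27792233e-05,  6.56138302e-04, -1.98052599e-03,  4.45821942e-04,
       -1.36540885e-03,  6.81651887e-04,  4.91931295e-04]), 'joint_torque': array([-3.47907535e-04, -4.91112077e+01, -4.03535217e-01, -3.12770998e+01,
       -6.35012984e-02,  3.36723088e-02,  3.35767731e-05]), 'position': array([ 0.20804835, -0.61584306,  0.22260777]), 'tool_rot': array([ 2.04505191,  0.33602297, -2.04506452]), 'ft_force': array([-0.17764276,  0.53257906, -0.29652801]), 'torque': array([-0.01149113, -0.02330464, -0.00766334]), 'grip_width': 0.9988766721092981}
```

View pictures.

Run:
```python
import cv2
a=cv2.imread('pics/top0.png')[90:310,100:430];cv2.imwrite('pics/top0c.png',cv2.resize(a,None,fx=2.4,fy=2.4,interpolation=cv2.INTER_CUBIC))
a=cv2.imread('pics/scene0.png')[150:340,110:430];cv2.imwrite('pics/scene0c.png',cv2.resize(a,None,fx=2.5,fy=2.5,interpolation=cv2.INTER_CUBIC))
```

```text
(no output)
```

View pics/top0c.png

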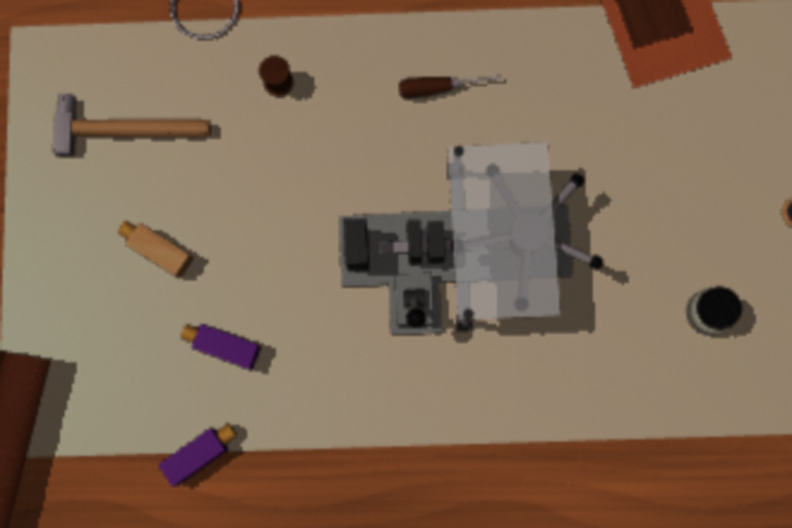

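View pics/scene0c.png

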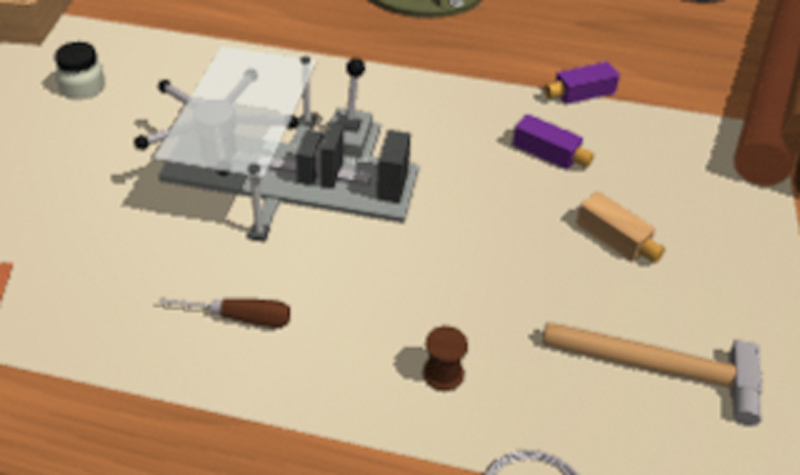

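Run:
```python
from h import *
z=np.load('pics/top0.npz');C=cloud('top',z['d']);im=z['im']
print(ctrl.camera_info('top')['fx'])
for nm,(u,v) in dict(blank=(165,193),fj=(247,191),sj=(273,191),hub=(322,187),jar=(400,218),spool=(215,122),awl=(280,126)).items(): print(nm,C[v,u].round(3))
# hist of vise parts
m=(C[...,2]>.06)&(C[...,2]<.095)
ys,xs=np.nonzero(m&(np.abs(C[...,1])<.3));print(np.c_[xs,ys][::1].min(0),np.c_[xs,ys].max(0))
# blank beech mask, top camera
hsv=cv2.cvtColor(im,cv2.COLOR_RGB2HSV)
r=ctrl.cut_out
b=C[175:210,145:185];w=b[(b[...,2]>.03)];print(len(w),np.median(w[:,2]),w.mean(0))
rect=cv2.minAreaRect((w[:,:2]*1000).astype(np.float32));print(rect)
```

```text
447.6188005334329
blank [0.513 0.349 0.036]
fj [0.511 0.076 0.081]
sj [ 0.51  -0.006  0.082]
hub [ 0.518 -0.158  0.107]
jar [ 0.426 -0.409  0.058]
spool [0.75  0.186 0.054]
awl [ 0.747 -0.031  0.019]
[211 116] [350 358]
283 0.035494433245229384 [0.50608392 0.34114327 0.07130782]
((405.07598876953125, 194.761962890625), (494.95220947265625, 37.88130187988281), 55.12010192871094)
```

View pics/wrist0.png

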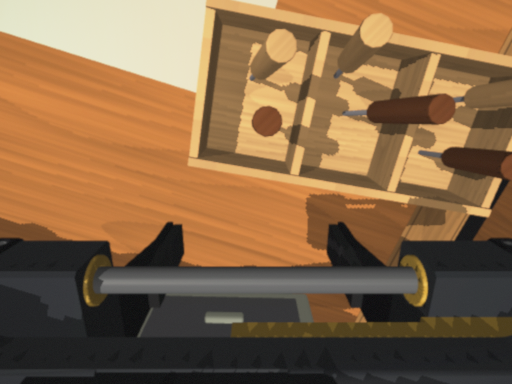

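```bash
cat >> h.py <<'E'
def go(x=None,y=None,z=None,yaw=None):
    "print deltas in tool units; yaw = world angle(deg) of tool y axis"
    s=ctrl.get_state();Rm=R.from_rotvec(s['tool_rot']).as_matrix();p=s['position']
    t=np.array([p[i] if q is None else q for i,q in enumerate((x,y,z))])
    d=Rm.T@(t-p)/.025
    cy=np.degrees(np.arctan2(Rm[1,1],Rm[0,1]))
    print('pos',p.round(4),'tooly deg',round(cy,2),'tilt',round(float(np.degrees(np.arccos(-Rm[2,0]))),2),'t',s['time'],'F',s['ft_force'].round(1),'w',round(s['grip_width'],3))
    print('dp units at present axes',d.round(2))
    if yaw is not None:
        k=((yaw-cy+90)%180)-90; print('turn (deg world ccw)',round(k,2),'yaw units total',round(-k/6,2))
E
python3 - <<'E'
from h import *
s=ctrl.get_state();print(R.from_rotvec(s['tool_rot']).as_matrix().round(3));print(np.array(ctrl.camera_info('wrist')['hand_eye']).round(3),ctrl.camera_info('wrist')['fx'])
go(.43,-.03,.36)
E
```

```text
[[-0.     0.32  -0.947]
 [-0.    -0.947 -0.32 ]
 [-1.     0.     0.   ]]
[[-0.    -0.301  0.954 -0.162]
 [ 1.    -0.     0.     0.   ]
 [-0.     0.954  0.301 -0.082]
 [ 0.     0.     0.     1.   ]] 297.5774269071294
pos [ 0.208  -0.6158  0.2226] tooly deg -71.33 tilt 0.01 t 1.15 F [-0.7  0.4  0.7] w 1.0
dp units at present axes [ -5.5  -19.36 -15.91]
```

Request:
servo_tool(
  dp=[
    [-1,-1,0],
    [-1,-1,0],
    [-1,-1,0],
    [-1,-1,0],
    [-1,-1,0],
  ],
  yaw=[0.62,0.62,0.62,0.62,0.63],
)

```text
time: 1.65
position: [0.1833, -0.4927, 0.3487]
tool_rot: [-2.22, 0.004, 2.22]
ft_force: [0.3, -0.2, 0.7]
grip_width: 0.999
```

```bash
python3 -c "
from h import *
go(.46,-.04,.36,-90)"
```

```text
pos [ 0.1833 -0.4927  0.3487] tooly deg -90.18 tilt 0.03 t 1.65 F [ 0.3 -0.2  0.7] w 0.999
dp units at present axes [ -0.46 -18.14 -11.01]
turn (deg world ccw) 0.18 yaw units total -0.03
```

Request:
servo_tool(
  dp=[
    [-0.1,-1,-1],
    [-0.1,-1,-1],
    [-0.1,-1,-1],
    [-0.1,-1,-1],
    [-0.1,-1,-1],
  ],
  yaw=[0,0,0,0,0],
)

```text
time: 2.15
position: [0.3096, -0.3675, 0.3605]
tool_rot: [2.221, -0.001, -2.221]
ft_force: [-0.1, -0.1, -0.2]
grip_width: 1.002
```

Request:
servo_tool(
  dp=[
    [0,-1,-1],
    [0,-1,-1],
    [0,-1,-1],
    [0,-1,-1],
    [0,-1,-1],
  ],
  yaw=[0,0,0,0,0],
)

```text
time: 2.65
position: [0.4346, -0.2425, 0.3604]
tool_rot: [2.222, -0.001, -2.221]
ft_force: [-0.3, -0.4, 1.0]
grip_width: 1.003
```

Request:
servo_tool(
  dp=[
    [0,-1,-1],
    [0,-1,0],
    [0,-1,0],
    [0,-1,0],
    [0,-1,0],
  ],
  yaw=[0,0,0,0,0],
)

```text
time: 3.15
position: [0.4587, -0.1176, 0.3601]
tool_rot: [2.221, -0.0, -2.221]
ft_force: [0.1, 0.2, 0.5]
grip_width: 0.997
```

Request:
servo_tool(
  dp=[
    [0,-1,0],
    [0,-1,0],
    [0,-1,0],
    [0,0,0],
    [0,0,0],
  ],
  yaw=[0,0,0,0,0],
)

```text
time: 3.65
position: [0.4587, -0.0437, 0.3603]
tool_rot: [2.221, -0.0, -2.22]
ft_force: [-0.2, -1.1, 0.1]
grip_width: 1.002
```

Run:
```python
from h import *
go()
im,d,s=snap('wrist','w1')
for l in ['vise','slide_jaw','capstan','lock','lock_tip','hub']:
    for r in ctrl.search_frame('wrist',l)[:3]: print(l,round(r['score'],2),np.round(r['extent']))
cv2.imwrite('pics/w1b.png',cv2.resize(im[:,:,::-1],(800,600)))
C=cloud('wrist',d,s);np.save('pics/w1C.npy',C)
```

```text
pos [ 0.4587 -0.0437  0.3603] tooly deg -89.94 tilt 0.07 t 3.65 F [-0.2 -1.1  0.1] w 1.002
dp units at present axes [0. 0. 0.]
vise 0.97 [163.   6. 396. 198.]
slide_jaw 0.66 [217.  91. 233. 126.]
capstan 0.81 [359.  45. 396. 140.]
lock 0.68 [222. 157. 238. 196.]
lock_tip 0.56 [222. 154. 234. 194.]
hub 0.62 [159.   9. 395. 193.]
hub 0.45 [  0.  87.  48. 133.]
```

View pics/w1b.png

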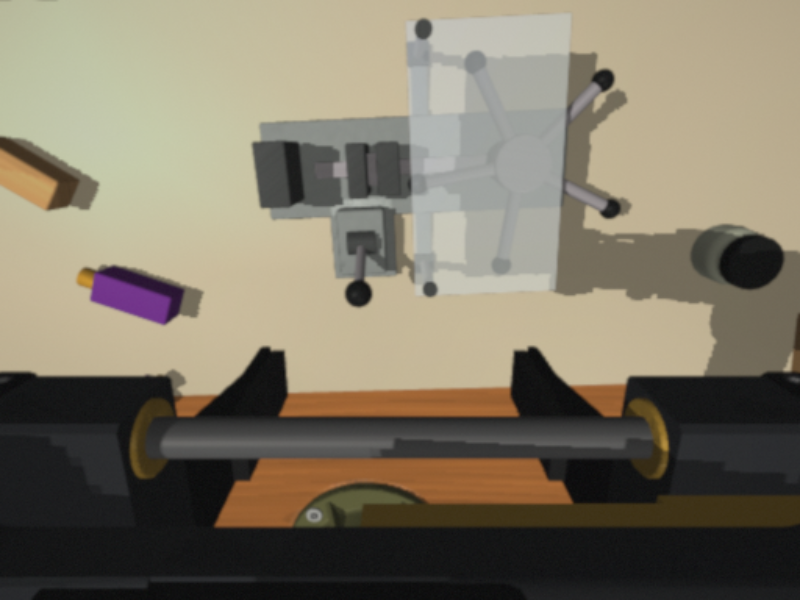

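```bash
cat > fit.py <<'E'
from h import *
from scipy.optimize import least_squares
z=np.load('pics/w1.npz');s=dict(position=z['p'],tool_rot=z['r'])
k=.64
obs=[((406,20),(.115,-.008,.106)),((570,13),(.115,-.140,.106)),((556,291),(-.115,-.140,.106)),((414,295),(-.115,-.008,.106)),
((261,124),(.05,.16,.012)),((271,219),(-.05,.16,.012))]
P=np.array([ray('wrist',u*k,v*k,q[2],s) for (u,v),q in obs]);V=np.array([q for _,q in obs])
def tf(p,V): c,n=np.cos(p[2]),np.sin(p[2]);return np.stack([p[0]+c*V[...,0]-n*V[...,1],p[1]+n*V[...,0]+c*V[...,1]],-1)
r=least_squares(lambda p:(tf(p,V)-P[:,:2]).ravel(),[.51,-.05,0]);p=r.x
print(p,np.degrees(p[2]));print((tf(p,V)-P[:,:2]).round(4))
def inv(p,q): c,n=np.cos(p[2]),np.sin(p[2]);d=np.asarray(q)[...,:2]-p[:2];return np.stack([c*d[...,0]+n*d[...,1],-n*d[...,0]+c*d[...,1]],-1)
for b in [(604,78),(610,208),(475,62),(501,265)]:
    q=inv(p,ray('wrist',b[0]*k,b[1]*k,.08,s))-[0,-.11];print('ball',q.round(4),np.hypot(*q).round(4),np.degrees(np.arctan2(q[1],q[0])).round(1))
print('lock ball',inv(p,ray('wrist',358*k,293*k,.104,s)).round(4))
C=np.load('pics/w1C.npy')
for nm,(u,v) in dict(fj=(272,170),sj=(357,170),car=(388,170),bed=(320,210),guard=(520,160),ball=(358,293)).items():
    c=C[round(v*k),round(u*k)];print(nm,c.round(4),inv(p,c).round(4))
# depth-based jaw tops
for a,b in ((.074,.09),):
    m=(C[...,2]>a)&(C[...,2]<b);q=C[m];w=inv(p,q);sel=(np.abs(w[:,0])<.045)&(w[:,1]>0)&(w[:,1]<.17)
    w=w[sel];print(len(w)); 
    f=w[w[:,1]>.085];print('fj y',np.percentile(f[:,1],[2,98]).round(4),'x',np.percentile(f[:,0],[2,98]).round(4),'z',np.median(q[sel][:,2]))
    f=w[w[:,1]<.085];print('sj y',np.percentile(f[:,1],[2,10,50,90,98]).round(4),'x',np.percentile(f[:,0],[2,98]).round(4))
np.save('vise.npy',p)
E
python3 fit.py
```

```text
[ 0.5216229  -0.05213616  0.04492878] 2.574229693750901
[[-0.     -0.0047]
 [ 0.0008 -0.0072]
 [ 0.0007 -0.005 ]
 [-0.0012 -0.0062]
 [ 0.0009  0.0126]
 [-0.0012  0.0105]]
ball [ 0.0691 -0.0645] 0.0945 -43.0
ball [-0.0439 -0.0801] 0.0913 -118.7
ball [0.0866 0.0478] 0.099 28.9
ball [-0.0948  0.0214] 0.0972 167.3
lock ball [-0.1098  0.0508]
fj [0.5203 0.0726 0.0779] [0.0043 0.1247]
sj [ 0.5205 -0.0056  0.08  ] [0.0009 0.0466]
car [ 0.5197 -0.034   0.0631] [-0.0011  0.0182]
bed [0.4759 0.0408 0.0099] [-0.0415  0.0949]
guard [ 0.5309 -0.149   0.1069] [ 0.0049 -0.0972]
ball [ 0.4135 -0.0075  0.1185] [-0.1061  0.0495]
1358
fj y [0.1117 0.1404] x [-0.0273  0.0298] z 0.07958280348918917
sj y [0.0392 0.0406 0.0478 0.055  0.0566] x [-0.0229  0.0254]
```

```bash
sed -i 's/^((261,124).*$/((261,124),(.05,.149,.012)),((271,219),(-.05,.149,.012))]/' fit.py; python3 fit.py
```

```text
[ 0.5214582  -0.04847319  0.04486709] 2.5706949346521046
[[-0.0002 -0.0011]
 [ 0.0007 -0.0035]
 [ 0.0005 -0.0013]
 [-0.0014 -0.0025]
 [ 0.0012  0.0052]
 [-0.0008  0.0031]]
ball [ 0.0691 -0.0681] 0.097 -44.6
ball [-0.0439 -0.0838] 0.0946 -117.7
ball [0.0866 0.0442] 0.0972 27.0
ball [-0.0948  0.0177] 0.0964 169.4
lock ball [-0.1098  0.0471]
fj [0.5203 0.0726 0.0779] [0.0042 0.121 ]
sj [ 0.5205 -0.0056  0.08  ] [0.0009 0.0429]
car [ 0.5197 -0.034   0.0631] [-0.0011  0.0146]
bed [0.4759 0.0408 0.0099] [-0.0415  0.0913]
guard [ 0.5309 -0.149   0.1069] [ 0.0049 -0.1009]
ball [ 0.4135 -0.0075  0.1185] [-0.1061  0.0458]
1356
fj y [0.108  0.1368] x [-0.0273  0.0298] z 0.07958280348918917
sj y [0.0356 0.0369 0.0441 0.0514 0.0529] x [-0.0229  0.0254]
```

Request:
servo_tool(
  dp=[
    [0,-1,0],
    [0,-1,0],
    [0,-1,0],
    [0,-1,0],
    [0,-1,0],
  ],
  yaw=[0,0,0,0,0],
)

```text
time: 4.5
position: [0.4587, 0.082, 0.3601]
tool_rot: [-2.221, 0.001, 2.221]
ft_force: [0.1, -0.3, 0.1]
grip_width: 1.0
```

Request:
servo_tool(
  dp=[
    [0.8,-1,0],
    [0.8,-1,0],
    [0.8,-1,0],
    [0.8,-1,0],
    [0.8,-1,0],
  ],
  yaw=[0,0,0,0,0],
)

```text
time: 5.0
position: [0.4588, 0.2068, 0.2593]
tool_rot: [-2.222, 0.001, 2.22]
ft_force: [0.4, 0.1, -0.4]
grip_width: 1.002
```

Request:
servo_tool(
  dp=[
    [0.4,-1,0],
    [0,-1,0],
    [0,-1,0],
    [0,0,0],
    [0,0,0],
  ],
  yaw=[-1,-1,-1,-1,-1],
)

```text
time: 5.5
position: [0.4505, 0.2815, 0.2499]
tool_rot: [1.923, 0.523, -1.924]
ft_force: [0.2, 0.1, 0.5]
grip_width: 1.0
```

Request:
servo_tool(
  dp=[
    [0,0,0],
    [0,0,0],
    [0,0,0],
    [0,0,0],
    [0,0,0],
  ],
  yaw=[-1,-1,-1,-1,-0.5],
)

```text
time: 6.0
position: [0.4512, 0.2802, 0.2499]
tool_rot: [1.617, 0.881, -1.618]
ft_force: [0.2, 0.4, -0.2]
grip_width: 1.002
```

Run:
```python
from h import *
go()
im,d,s=snap('wrist','w2')
for r in ctrl.cut_out('wrist','blank')[:3]: print(round(r['score'],2),np.round(r['extent']))
cv2.imwrite('pics/w2b.png',cv2.resize(im[:,:,::-1],(800,600)))
C=cloud('wrist',d,s);np.save('pics/w2C.npy',C)
```

```text
pos [0.4512 0.2802 0.2499] tooly deg -32.85 tilt 0.02 t 6.0 F [ 0.2  0.4 -0.2] w 1.002
dp units at present axes [0. 0. 0.]
0.69 [ 90. 205. 157. 254.]
0.63 [251.  31. 283. 119.]
0.6 [201. 154. 247. 232.]
```

View pics/w2b.png

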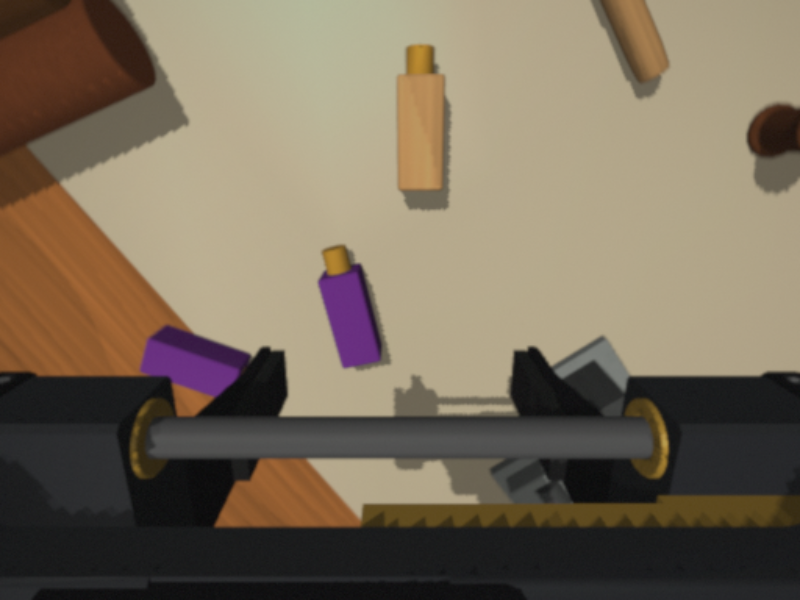

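Run:
```python
from h import *
z=np.load('pics/w2.npz');s=dict(position=z['p'],tool_rot=z['r']);C=np.load('pics/w2C.npy')
im=z['im'];a=im[15:140,230:310];cv2.imwrite('pics/w2crop.png',cv2.resize(a[:,:,::-1],None,fx=4.5,fy=4.5))
B=C[20:130,245:295].reshape(-1,3);t=B[(B[:,2]>.030)];print(len(t),np.median(t[:,2]))
rc=cv2.minAreaRect((t[:,:2]*1000).astype(np.float32));print(rc)
k=.64
for nm,(u,v,h) in dict(ftip=(420,46,.018),shoulderL=(398,75,.036),shoulderR=(444,75,.036),buttL=(398,189,.036),buttR=(443,189,.036)).items():
    print(nm,ray('wrist',u*k,v*k,h,s).round(4))
e=cv2.minAreaRect
# scene cam check
zs=np.load('pics/scene0.npz');Cs=cloud('scene',zs['d']);
q=Cs[226:257,340:378].reshape(-1,3);
zs=Cs[196:221,312:347].reshape(-1,3);q=q[(q[:,2]>.03)&(q[:,2]<.045)];print('scene',len(q),q.mean(0))
```

```text
2274 0.03565773465110428
((519.6858520507812, 356.6036376953125), (102.4359130859375, 35.690391540527344), 57.099159240722656)
ftip [0.5488 0.4021 0.018 ]
shoulderL [0.5225 0.3923 0.036 ]
shoulderR [0.551  0.3738 0.036 ]
buttL [0.4778 0.323  0.036 ]
buttR [0.5077 0.3037 0.036 ]
scene 278 [0.52080206 0.34733549 0.03545768]
```

View pics/w2crop.png

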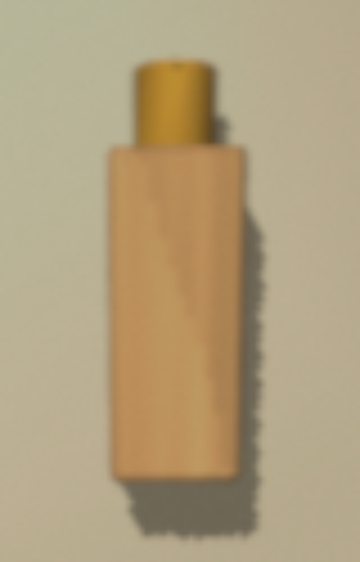

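```bash
python3 -c "
from h import *
go(.545,.395,.010,-32.9)"
```

```text
pos [0.4512 0.2802 0.2499] tooly deg -33.04 tilt 0.02 t 6.1 F [-0.5  0.2  0.3] w 1.0
dp units at present axes [ 9.59  0.65 -5.9 ]
turn (deg world ccw) 0.14 yaw units total -0.02
```

Request:
servo_tool(
  dp=[
    [0.8,0.13,-1],
    [0.8,0.13,-1],
    [0.8,0.13,-1],
    [0.8,0.13,-1],
    [0.8,0.13,-1],
  ],
  yaw=[0,0,0,0,0],
)

```text
time: 6.6
position: [0.5335, 0.3769, 0.1484]
tool_rot: [1.62, 0.877, -1.622]
ft_force: [-1.4, 0.6, 1.0]
grip_width: 1.002
```

Request:
servo_tool(
  dp=[
    [1,0,-0.9],
    [1,0,0],
    [1,0,0],
    [1,0,0],
    [0.8,0,0],
  ],
  yaw=[0,0,0,0,0],
  fingers=0.6,
)

```text
time: 7.1
position: [0.5447, 0.3947, 0.0279]
tool_rot: [1.619, 0.878, -1.622]
ft_force: [-0.1, 0.8, 0.3]
grip_width: 0.65
```

Run:
```python
from h import *
go(.545,.395,.010,-32.9)
im,d,s=snap('wrist','w3');cv2.imwrite('pics/w3b.png',im[:,:,::-1])
C=cloud('wrist',d,s);B=C[:,150:370].reshape(-1,3)
t=B[(B[:,2]>.031)&(B[:,2]<.04)];q=(t[:,:2]*1000).astype(np.float32);print(len(t),cv2.minAreaRect(q))
```

```text
pos [0.5447 0.3947 0.0279] tooly deg -33.1 tilt 0.1 t 7.1 F [-0.1  0.8  0.3] w 0.65
dp units at present axes [ 0.71  0.   -0.02]
turn (deg world ccw) 0.2 yaw units total -0.03
2469 ((531.5829467773438, 376.63818359375), (66.66976928710938, 74.32978820800781), 56.68674850463867)
```

View pics/w3b.png

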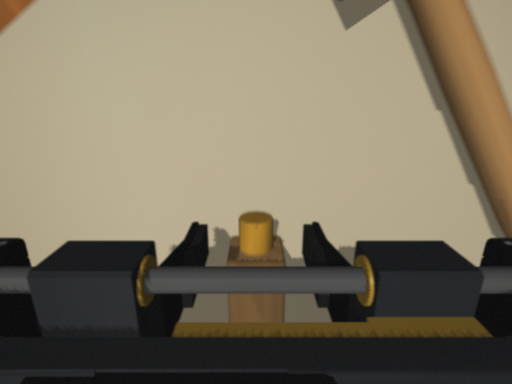

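Run:
```python
from h import *
z=np.load('pics/w3.npz');s=dict(position=z['p'],tool_rot=z['r'])
ax=np.array([np.cos(np.radians(57)),np.sin(np.radians(57))])
for n,(u,v,h) in dict(tip=(256,212,.029),sh=(256,253,.029),shtop=(256,238,.036),side=(240,230,.018),side2=(273,230,.018)).items():
    q=ray('wrist',u,v,h,s);print(n,q.round(4),'rel tcp along',((q[:2]-z['p'][:2])@ax).round(4),'lat',((q[:2]-z['p'][:2])@[-ax[1],ax[0]]).round(4))
```

```text
tip [0.5539 0.4088 0.029 ] rel tcp along 0.0168 lat -0.0
sh [0.5392 0.3862 0.029 ] rel tcp along -0.0101 lat -0.0
shtop [0.5467 0.3977 0.036 ] rel tcp along 0.0036 lat 0.0
side [0.5363 0.4002 0.018 ] rel tcp along 0.0 lat 0.0101
side2 [0.5538 0.3888 0.018 ] rel tcp along -0.0 lat -0.0108
```

Run:
```python
from h import *
z=np.load('pics/w3.npz');s=dict(position=z['p'],tool_rot=z['r'])
a=z['im'][200:300,190:320];cv2.imwrite('pics/w3crop.png',cv2.resize(a[:,:,::-1],None,fx=6,fy=6,interpolation=cv2.INTER_CUBIC))
ax=np.array([np.cos(np.radians(57)),np.sin(np.radians(57))])
for n,(u,v,h) in dict(tipbot=(256,212,.007),tiptop=(256,226,.029),sh=(256,253,.029),shbot=(256,237,.0),shtop=(256,262,.036)).items():
    q=ray('wrist',u,v,h,s);print(n,q.round(4),'rel tcp along',((q[:2]-z['p'][:2])@ax).round(4))
```

```text
tipbot [0.549  0.4012 0.007 ] rel tcp along 0.0078
tiptop [0.549  0.4013 0.029 ] rel tcp along 0.0079
sh [0.5392 0.3862 0.029 ] rel tcp along -0.0101
shbot [0.5371 0.3828 0.    ] rel tcp along -0.0141
shtop [0.5382 0.3846 0.036 ] rel tcp along -0.012
```

View pics/w3crop.png

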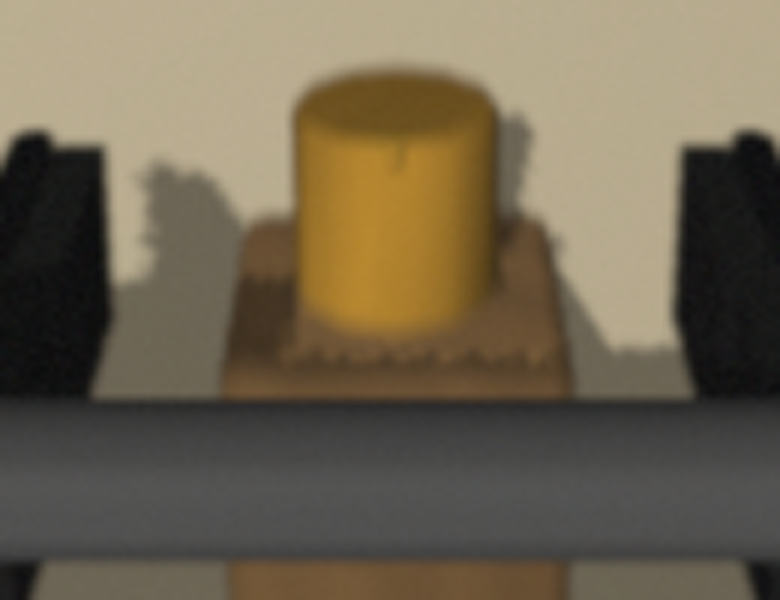

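Request:
servo_tool(
  dp=[
    [0.35,0,0],
    [0.35,0,0],
    [0,0,0],
    [0,0,0],
    [0,0,0],
  ],
  yaw=[0,0,0,0,0],
  fingers=0.5,
  grip_force=3,
)

```text
time: 7.65
position: [0.5453, 0.3959, 0.0135]
tool_rot: [1.621, 0.879, -1.618]
ft_force: [0.4, 0.4, 0.3]
grip_width: 0.503
```

Request:
servo_tool(
  dp=[
    [0,0,0],
    [0,0,0],
    [0,0,0],
    [0,0,0],
    [0,0,0],
  ],
  yaw=[0,0,0,0,0],
  fingers=0,
)

```text
time: 8.15
position: [0.545, 0.3954, 0.0126]
tool_rot: [1.62, 0.879, -1.619]
ft_force: [-0.4, 0.5, 1.1]
grip_width: 0.251
```

Request:
servo_tool(
  dp=[
    [-0.2,0,0],
    [-0.4,0,0],
    [-0.4,0,0],
    [-0.4,0,0],
    [-0.4,0,0],
  ],
  yaw=[0,0,0,0,0],
)

```text
time: 8.65
position: [0.5449, 0.3957, 0.0588]
tool_rot: [1.62, 0.879, -1.619]
ft_force: [-0.6, -0.2, -0.2]
grip_width: 0.253
```

Run:
```python
from h import *
go()
im,d,s=snap('wrist','w4');im2,_,_=snap('scene','s4')
cv2.imwrite('pics/m4.png',np.hstack([im[:,100:420,::-1],cv2.resize(im2[150:270,280:400,::-1],(384,384))]))
```

```text
pos [0.5449 0.3957 0.0588] tooly deg -32.99 tilt 0.04 t 8.65 F [-0.6 -0.2 -0.2] w 0.253
dp units at present axes [0. 0. 0.]
```

View pics/m4.png

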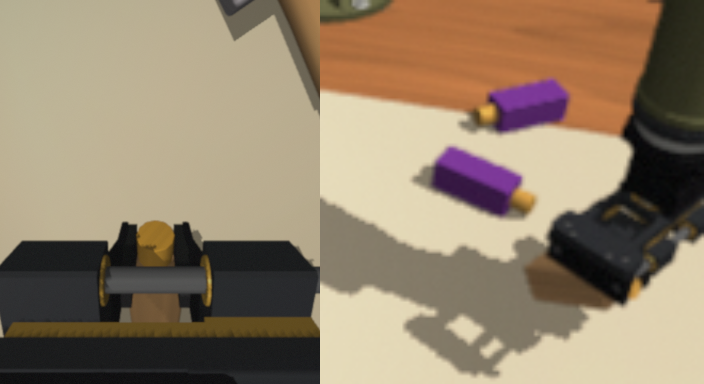

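Request:
servo_tool(
  dp=[
    [-0.6,0,0],
    [-0.6,0,0],
    [-0.6,0,0],
    [-0.6,0,0],
    [-0.6,0,0],
  ],
  yaw=[0,0,0,0,0],
)

```text
time: 9.25
position: [0.5449, 0.3957, 0.1342]
tool_rot: [1.62, 0.879, -1.619]
ft_force: [0.2, 0.1, -1.8]
grip_width: 0.248
```

Run:
```python
from h import *
go()
im,d,s=snap('wrist','w5');im2,_,_=snap('scene','s5')
cv2.imwrite('pics/m5.png',np.hstack([im[:,100:420,::-1],cv2.resize(im2[150:270,280:400,::-1],(384,384))]))
```

```text
pos [0.5449 0.3957 0.1342] tooly deg -32.99 tilt 0.04 t 9.25 F [ 0.2  0.1 -1.8] w 0.248
dp units at present axes [0. 0. 0.]
```

View pics/m5.png

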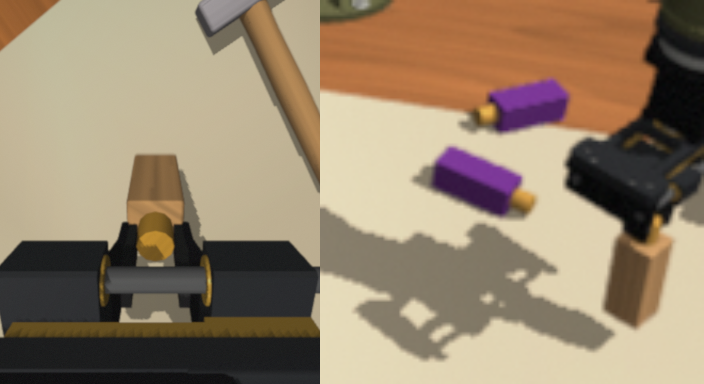

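Run:
```python
from h import *
im,d,s=snap('wrist','w6');C=cloud('wrist',d,s)
ax=np.array([np.cos(np.radians(57)),np.sin(np.radians(57))])
for v in range(150,250,8):
    c=C[v,255];print(v,'along',((c[:2]-s['position'][:2])@ax).round(4),'z',c[2].round(4))
cv2.imwrite('pics/w6b.png',im[:,:,::-1])
```

```text
150 along 0.029 z 0.0006
158 along 0.0208 z 0.0005
166 along 0.0257 z 0.0575
174 along 0.0241 z 0.0773
182 along 0.0227 z 0.0947
190 along 0.0214 z 0.1092
198 along 0.0203 z 0.1222
206 along 0.0166 z 0.1266
214 along 0.0125 z 0.1296
222 along 0.0114 z 0.139
230 along 0.0099 z 0.1466
238 along 0.0049 z 0.1465
246 along -0.0002 z 0.1463
```

Request:
servo_tool(
  dp=[
    [0.4,0,0],
    [0.4,0,0],
    [0.4,0,0],
    [0.2,0,0],
    [0.15,0,0],
  ],
  yaw=[0,0,0,0,0],
)

```text
time: 9.9
position: [0.545, 0.3962, 0.0937]
tool_rot: [1.62, 0.881, -1.619]
ft_force: [0.5, 0.8, 4.8]
grip_width: 0.25
```

Request:
servo_tool(
  dp=[
    [0.05,0,0],
    [0.05,0,0],
    [0.05,0,0],
    [0,0,0],
    [0,0,0],
  ],
  yaw=[0,0,0,0,0],
)

```text
time: 10.4
position: [0.5449, 0.3957, 0.0903]
tool_rot: [1.62, 0.88, -1.619]
ft_force: [-0.5, 2.2, 4.7]
grip_width: 0.253
```

Run:
```python
from h import *
go()
im,d,s=snap('wrist','w7');C=cloud('wrist',d,s)
ax=np.array([np.cos(np.radians(57)),np.sin(np.radians(57))])
for v in range(150,250,8):
    c=C[v,255];print(v,'along',((c[:2]-s['position'][:2])@ax).round(4),'z',c[2].round(4))
```

```text
pos [0.5449 0.3957 0.0903] tooly deg -32.99 tilt 0.03 t 10.4 F [-0.5  2.2  4.7] w 0.253
dp units at present axes [0. 0. 0.]
150 along 0.0368 z 0.001
158 along 0.03 z 0.0017
166 along 0.0238 z 0.0048
174 along 0.023 z 0.0287
182 along 0.0222 z 0.0479
190 along 0.0215 z 0.0646
198 along 0.021 z 0.0789
206 along 0.0181 z 0.0853
214 along 0.0135 z 0.0867
222 along 0.0129 z 0.0971
230 along 0.0125 z 0.1065
238 along 0.0073 z 0.1058
246 along 0.0027 z 0.1063
```

Request:
servo_tool(
  dp=[
    [0,0,0],
    [0,0,0],
    [0,0,0],
    [0,0,0],
    [0,0,0],
  ],
  yaw=[0,0,0,0,0],
  fingers=0.7,
)

```text
time: 10.95
position: [0.5447, 0.3952, 0.0897]
tool_rot: [1.619, 0.879, -1.62]
ft_force: [0.0, -0.0, 0.5]
grip_width: 0.619
```

Run:
```python
from h import *
go()
im,d,s=snap('wrist','w8');C=cloud('wrist',d,s)
cv2.imwrite('pics/w8b.png',im[:,:,::-1])
ax=np.array([np.cos(np.radians(57)),np.sin(np.radians(57))])
for v in range(150,270,8):
    c=C[v,255];print(v,'along',((c[:2]-s['position'][:2])@ax).round(4),'z',c[2].round(4))
```

```text
pos [0.5447 0.3952 0.0897] tooly deg -32.99 tilt 0.04 t 10.95 F [ 0.  -0.   0.5] w 0.619
dp units at present axes [0. 0. 0.]
150 along 0.0369 z 0.0014
158 along 0.0297 z -0.0
166 along 0.025 z 0.0099
174 along 0.0252 z 0.0364
182 along 0.0251 z 0.0574
190 along 0.0255 z 0.0762
198 along 0.0236 z 0.0857
206 along 0.0186 z 0.0857
214 along 0.0184 z 0.0976
222 along 0.0171 z 0.1058
230 along 0.0124 z 0.1057
238 along 0.0085 z 0.1073
246 along 0.0027 z 0.1055
254 along -0.002 z 0.106
262 along -0.0715 z 0.001
```

View pics/w8b.png

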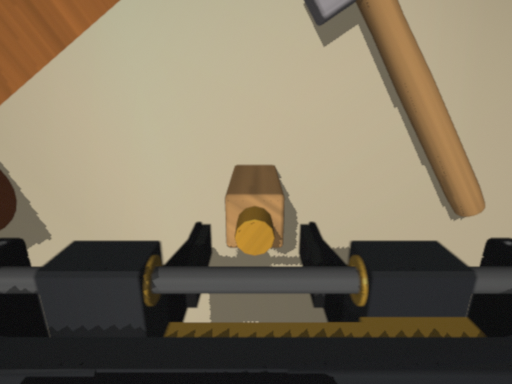

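Request:
servo_tool(
  dp=[
    [0,0,-0.28],
    [0.2,0,0],
    [0.5,0,0],
    [0.5,0,0],
    [0.4,0,0],
  ],
  yaw=[0,0,0,0,0],
  fingers=0.7,
)

```text
time: 11.5
position: [0.548, 0.4006, 0.0478]
tool_rot: [1.617, 0.879, -1.621]
ft_force: [-1.1, -0.4, -0.1]
grip_width: 0.699
```

Request:
servo_tool(
  dp=[
    [0,0,0],
    [0,0,0],
    [0,0,0],
    [0,0,0],
    [0,0,0],
  ],
  yaw=[0,0,0,0,0],
  fingers=0,
  grip_force=15,
)

```text
time: 12.0
position: [0.5489, 0.4017, 0.0507]
tool_rot: [1.62, 0.88, -1.618]
ft_force: [0.3, 0.2, 0.3]
grip_width: 0.411
```

Run:
```python
from h import *
go(.5185,.0313,.20,2.6)
im,d,s=snap('wrist','w9');C=cloud('wrist',d,s)
cv2.imwrite('pics/w9b.png',im[:,:,::-1])
ax=np.array([np.cos(np.radians(57)),np.sin(np.radians(57))])
for v in range(166,262,12):
    c=C[v,255];print(v,'along',((c[:2]-s['position'][:2])@ax).round(4),'z',c[2].round(4))
```

```text
pos [0.5489 0.4017 0.0507] tooly deg -32.99 tilt 0.06 t 12.0 F [0.3 0.2 0.3] w 0.411
dp units at present axes [-5.98  7.05 13.08]
turn (deg world ccw) 35.59 yaw units total -5.93
166 along 0.032 z 0.0001
178 along 0.0232 z 0.0013
190 along 0.0171 z 0.011
202 along 0.0821 z 0.2128
214 along 0.0168 z 0.055
226 along 0.0172 z 0.072
238 along 0.0161 z 0.0833
250 along 0.0103 z 0.0846
```

Request:
servo_tool(
  dp=[
    [-0.5,0,0],
    [-1,0,0],
    [-1,0,0],
    [-1,0,0],
    [-1,0,0],
  ],
  yaw=[0,0,0,0,-0.93],
)

```text
time: 12.55
position: [0.5485, 0.4013, 0.1644]
tool_rot: [1.551, 0.944, -1.55]
ft_force: [-0.7, 0.6, -0.9]
grip_width: 0.409
```

Request:
servo_tool(
  dp=[
    [-1,0,0],
    [-0.4,0,0],
    [0,0,0],
    [0,0,0],
    [0,0,0],
  ],
  yaw=[-1,-1,-1,-1,-1],
)

```text
time: 13.05
position: [0.5486, 0.4012, 0.1984]
tool_rot: [1.173, 1.232, -1.172]
ft_force: [-0.4, -0.6, -1.2]
grip_width: 0.411
```

```bash
python3 -c "
from h import *
go(.5185,.0313,.20,2.6)"
```

```text
pos [0.5486 0.4012 0.1984] tooly deg 2.83 tilt 0.04 t 13.05 F [-0.4 -0.6 -1.2] w 0.411
dp units at present axes [-0.06 -1.93 14.72]
turn (deg world ccw) -0.23 yaw units total 0.04
```

Request:
servo_tool(
  dp=[
    [0,-0.13,1],
    [0,-0.13,1],
    [0,-0.13,1],
    [0,-0.13,1],
    [0,-0.13,1],
  ],
  yaw=[0,0,0,0,0],
)

```text
time: 13.55
position: [0.5378, 0.2747, 0.1981]
tool_rot: [1.175, 1.23, -1.176]
ft_force: [-0.4, -0.1, -0.3]
grip_width: 0.411
```

Request:
servo_tool(
  dp=[
    [0,-0.13,1],
    [0,-0.13,1],
    [0,-0.13,1],
    [0,-0.13,1],
    [0,-0.13,1],
  ],
  yaw=[0,0,0,0,0],
)

```text
time: 14.05
position: [0.5271, 0.1492, 0.1981]
tool_rot: [1.175, 1.23, -1.176]
ft_force: [-0.3, -0.1, -1.0]
grip_width: 0.41
```

Request:
servo_tool(
  dp=[
    [0,-0.13,1],
    [0,-0.13,1],
    [0,-0.13,1],
    [0,-0.13,1],
    [0,-0.13,0.7],
  ],
  yaw=[0,0,0,0,0],
)

```text
time: 14.55
position: [0.5163, 0.03, 0.198]
tool_rot: [1.175, 1.228, -1.178]
ft_force: [0.6, -0.6, -0.6]
grip_width: 0.412
```

Run:
```python
from h import *
go(.5185,.0313,.20,2.6)
im,d,s=snap('wrist','w10');C=cloud('wrist',d,s);np.save('pics/w10C.npy',C)
snap('scene','s10');snap('top','t10')
cv2.imwrite('pics/w10b.png',cv2.resize(im[:,:,::-1],(800,600)))
```

```text
pos [0.5163 0.03   0.198 ] tooly deg 2.51 tilt 0.11 t 14.55 F [ 0.6 -0.6 -0.6] w 0.412
dp units at present axes [-0.08  0.09 -0.05]
turn (deg world ccw) 0.09 yaw units total -0.02
```

View pics/w10b.png

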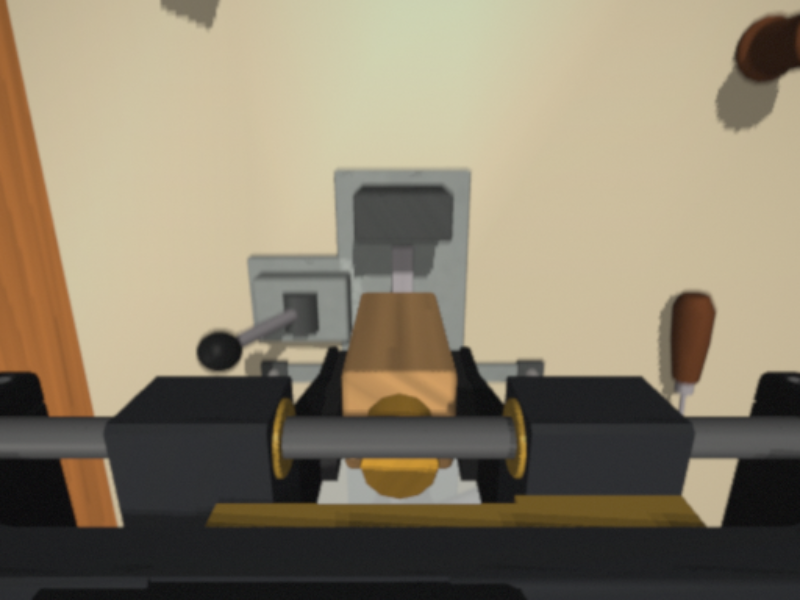

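Run:
```python
from h import *
C=np.load('pics/w10C.npy');k=.64
B=C[round(170*k):round(280*k),round(340*k):round(470*k)].reshape(-1,3)
t=B[(B[:,2]>.074)&(B[:,2]<.086)];print(len(t),np.median(t[:,2]),cv2.minAreaRect((t[:,:2]*1000).astype(np.float32)))
c,n=np.cos(.0449),np.sin(.0449);d=t[:,:2]-[.522,-.0463];w=np.stack([c*d[:,0]+n*d[:,1],-n*d[:,0]+c*d[:,1]],-1)
print('fj x',np.percentile(w[:,0],[1,99]).round(4),'y',np.percentile(w[:,1],[1,99]).round(4))
# blank front face: points rows 300..365
F=C[round(310*k):round(362*k),round(365*k):round(435*k)].reshape(-1,3);F=F[F[:,2]>.09]
d=F[:,:2]-[.522,-.0463];w=np.stack([c*d[:,0]+n*d[:,1],-n*d[:,0]+c*d[:,1]],-1)
A=np.c_[w[:,0],F[:,2],np.ones(len(w))];print('face fit y=ax+bz+c',np.linalg.lstsq(A,w[:,1],rcond=None)[0].round(4),'meany',w[:,1].mean(),F[:,2].min())
for v in (300,320,345,368):
    r=C[round(v*k)];m=(r[:,2]>.085)&(np.abs(r[:,0]-.518)<.03);print(v,r[m].min(0).round(4),r[m].max(0).round(4))
```

```text
2030 0.07972485342695718 ((515.7348022460938, 74.25254821777344), (59.9774169921875, 29.69552230834961), 3.0250024795532227)
fj x [-0.03    0.0284] y [0.1062 0.1352]
face fit y=ax+bz+c [-0.002   0.1181  0.0704] meany 0.09434012554204071 0.17476194667121975
300 [0.497  0.0459 0.1607] [0.5307 0.113  0.3598]
320 [0.4972 0.0463 0.1868] [0.5312 0.113  0.3598]
345 [0.4889 0.0394 0.1967] [0.5402 0.0486 0.2136]
368 [0.4884 0.0381 0.2134] [0.5413 0.113  0.3598]
```

Run:
```python
from h import *
C=np.load('pics/w10C.npy')
for v in range(184,262,6):
    c=C[v,256];print(v,c.round(4))
z=np.load('pics/s10.npz');a=z['im'][120:260,200:340];cv2.imwrite('pics/s10c.png',cv2.resize(a[:,:,::-1],None,fx=4,fy=4,interpolation=cv2.INTER_CUBIC))
```

```text
184 [0.5174 0.0103 0.0211]
190 [0.5153 0.0476 0.1586]
196 [0.5152 0.0475 0.1714]
202 [0.5152 0.0478 0.1837]
208 [0.5151 0.0474 0.193 ]
214 [0.5151 0.048  0.2038]
220 [0.5151 0.0475 0.2111]
226 [0.515  0.0477 0.2193]
232 [0.515  0.0475 0.2258]
238 [0.515  0.0472 0.2315]
244 [0.5151 0.0443 0.2322]
250 [0.5153 0.0411 0.2321]
256 [0.5153 0.041  0.2375]
```

View pics/s10c.png

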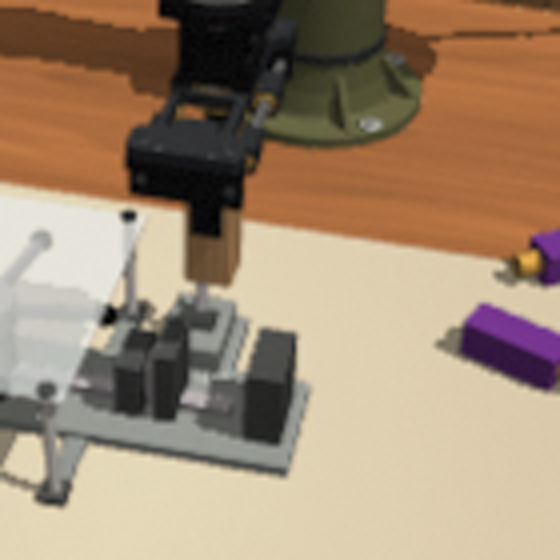

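Request:
servo_tool(
  dp=[
    [0,0.12,-0.1],
    [0.7,0,0],
    [1,0,0],
    [1,0,0],
    [0.9,0,0],
  ],
  yaw=[0,0,0,0,0],
)

```text
time: 15.2
position: [0.5194, 0.037, 0.1067]
tool_rot: [1.174, 1.232, -1.173]
ft_force: [0.7, -0.8, -2.2]
grip_width: 0.412
```

Request:
servo_tool(
  dp=[
    [0.6,0,0],
    [0.5,0,0],
    [0.3,0,0],
    [0.2,0,0],
    [0.1,0,0],
  ],
  yaw=[0,0,0,0,0],
)

```text
time: 15.7
position: [0.5197, 0.0348, 0.0651]
tool_rot: [1.176, 1.23, -1.176]
ft_force: [-0.4, 1.0, -1.3]
grip_width: 0.411
```

Run:
```python
from h import *
go()
im,d,s=snap('wrist','w11');C=cloud('wrist',d,s)
cv2.imwrite('pics/w11b.png',im[:,:,::-1])
for v in range(190,262,6):
    c=C[v,256];print(v,c.round(4))
```

```text
pos [0.5197 0.0348 0.0651] tooly deg 2.59 tilt 0.03 t 15.7 F [-0.4  1.  -1.3] w 0.411
dp units at present axes [0. 0. 0.]
190 [0.5177 0.07   0.0803]
196 [0.5178 0.0667 0.0801]
202 [0.518  0.0635 0.0805]
208 [0.5182 0.0591 0.0779]
214 [0.5185 0.0524 0.0701]
220 [0.5185 0.0526 0.0791]
226 [0.5185 0.0522 0.0859]
232 [0.5184 0.0528 0.0941]
238 [0.5184 0.0518 0.0986]
244 [0.5186 0.0489 0.0992]
250 [0.5187 0.0457 0.0992]
256 [0.5187 0.045  0.1036]
```

View pics/w11b.png

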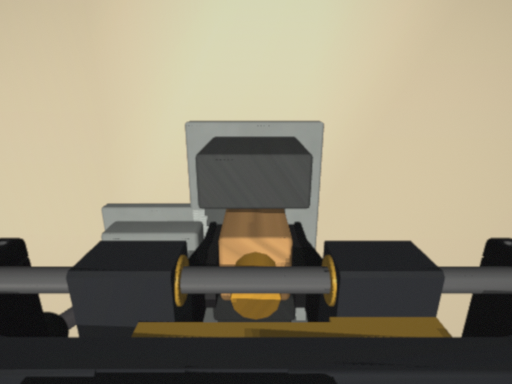

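Request:
servo_tool(
  dp=[
    [0.05,0,0],
    [0.04,0,0],
    [0,0,0],
    [0,0,0],
    [0,0,0],
  ],
  yaw=[0,0,0,0,0],
)

```text
time: 16.25
position: [0.5195, 0.0346, 0.0629]
tool_rot: [1.176, 1.23, -1.176]
ft_force: [-0.6, 0.8, -2.2]
grip_width: 0.412
```

Request:
servo_tool(
  dp=[
    [0,0,0],
    [0,0,0],
    [0,0,0],
    [0,0,0],
    [0,0,0],
  ],
  yaw=[0,0,0,0,0],
  fingers=0.65,
)

```text
time: 16.75
position: [0.5195, 0.0347, 0.0628]
tool_rot: [1.176, 1.23, -1.176]
ft_force: [0.6, 0.1, -0.1]
grip_width: 0.639
```

Request:
servo_tool(
  dp=[
    [-0.5,0,0],
    [-1,0,0],
    [-1,0,0],
    [-1,0,0],
    [-1,0,0],
  ],
  yaw=[0,0,0,0,0],
)

```text
time: 17.25
position: [0.5195, 0.0351, 0.1771]
tool_rot: [1.176, 1.23, -1.175]
ft_force: [0.1, -0.4, 1.0]
grip_width: 0.649
```

Run:
```python
from h import *
go()
im,d,s=snap('wrist','w12');C=cloud('wrist',d,s);np.save('pics/w12C.npy',C)
cv2.imwrite('pics/w12b.png',cv2.resize(im[:,:,::-1],(800,600)))
snap('top','t12')
```

```text
pos [0.5195 0.0351 0.1771] tooly deg 2.63 tilt 0.03 t 17.25 F [ 0.1 -0.4  1. ] w 0.649
dp units at present axes [0. 0. 0.]
```

View pics/w12b.png

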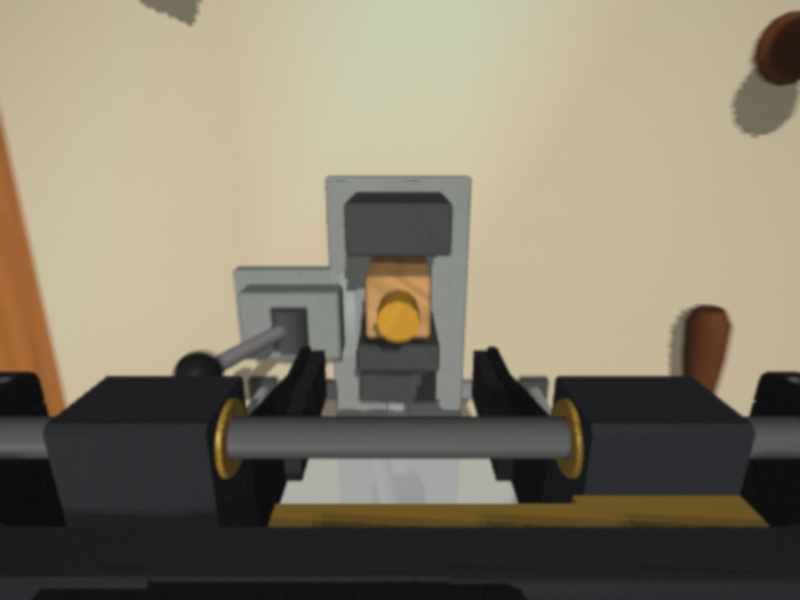

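```bash
cat >> h.py <<'E'
VO=np.array([.5215,-.0457]);VY=np.radians(2.6)
def v2w(x,y): c,n=np.cos(VY),np.sin(VY);return VO+[c*x-n*y,n*x+c*y]
def w2v(q): c,n=np.cos(VY),np.sin(VY);d=np.asarray(q)[...,:2]-VO;return np.stack([c*d[...,0]+n*d[...,1],-n*d[...,0]+c*d[...,1]],-1)
def fing(th,r=.080,m=0):
    "finger centre in vise frame when pushing spoke at angle th(deg)"
    t=np.radians(th);e=np.array([np.cos(t),np.sin(t)]);n=np.array([-np.sin(t),np.cos(t)])
    return np.array([0,-.11])+r*e+n*(.006+.015*abs(n[0])+.0095*abs(n[1])+m)
def steps(P):
    P=np.array(P);d=np.diff(P,axis=0)/.025
    for q in d: print('[0, %.2f, %.2f]'%(q[0],-q[1]))
E
python3 - <<'E'
from h import *
p=v2w(.0074,-.11-.0847);print(p);go(*p,.16,2.6)
print(w2v(ctrl.get_state()['position']))
st=np.array([.0074,-.1947])
P=[st]+[fing(t) for t in (-105,-115,-124,-133,-142,-150,-157)];print(np.round(P,4));steps(P)
E
```

```text
[ 0.53772456 -0.23986388]
pos [0.5217 0.0354 0.1792] tooly deg 2.6 tilt 0.36 t 17.35 F [-0.3  0.1 -1. ] w 0.646
dp units at present axes [ 0.78  0.13 11.03]
turn (deg world ccw) 0.0 yaw units total -0.0
[0.00392782 0.08101496]
[[ 0.0074 -0.1947]
 [ 0.0015 -0.1932]
 [-0.0124 -0.1925]
 [-0.025  -0.1896]
 [-0.0374 -0.1845]
 [-0.0491 -0.1772]
 [-0.0584 -0.1688]
 [-0.0656 -0.1602]]
[0, -0.24, -0.06]
[0, -0.55, -0.03]
[0, -0.51, -0.12]
[0, -0.49, -0.20]
[0, -0.47, -0.29]
[0, -0.37, -0.33]
[0, -0.29, -0.34]
```

Request:
servo_tool(
  dp=[
    [0,0,1],
    [0,0,1],
    [0,0,1],
    [0,0,1],
    [0,0,1],
  ],
  yaw=[0,0,0,0,0],
  fingers=0,
)

```text
time: 17.85
position: [0.5246, -0.0912, 0.175]
tool_rot: [1.175, 1.231, -1.176]
ft_force: [0.8, -0.4, -0.3]
grip_width: 0.282
```

Request:
servo_tool(
  dp=[
    [0,0.13,1],
    [0,0,1],
    [0,0,1],
    [0,0,1],
    [0,0,1],
  ],
  yaw=[0,0,0,0,0],
)

```text
time: 18.35
position: [0.5336, -0.2158, 0.1749]
tool_rot: [1.176, 1.231, -1.176]
ft_force: [0.8, 1.5, 0.5]
grip_width: 0.008
```

Request:
servo_tool(
  dp=[
    [0,0,1],
    [0,0,0],
    [0,0,0],
    [0,0,0],
    [0,0,0],
  ],
  yaw=[0,0,0,0,0],
)

```text
time: 18.85
position: [0.5352, -0.2384, 0.1754]
tool_rot: [1.174, 1.231, -1.174]
ft_force: [0.6, 0.2, 0.1]
grip_width: 0.004
```

Run:
```python
from h import *
p=v2w(.0074,-.11-.0847);go(*p,.06,2.6)
im,d,s=snap('wrist','w13');cv2.imwrite('pics/w13b.png',cv2.resize(im[:,:,::-1],(800,600)))
```

```text
pos [ 0.5352 -0.2384  0.1754] tooly deg 2.72 tilt 0.01 t 18.85 F [0.6 0.2 0.1] w 0.004
dp units at present axes [4.62 0.1  0.06]
turn (deg world ccw) -0.12 yaw units total 0.02
```

View pics/w13b.png

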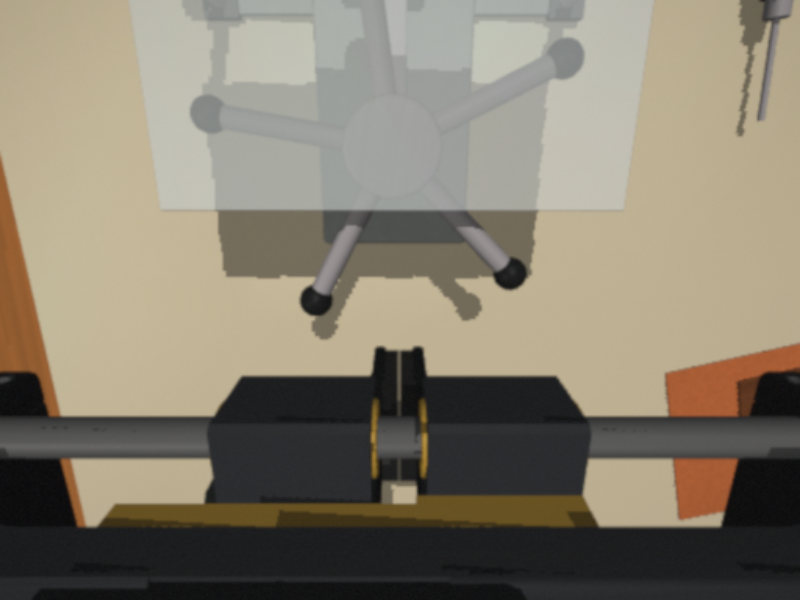

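```bash
cat >> h.py <<'E'
def balls(f,px,k=.64):
    z=np.load(f'pics/{f}.npz');s=dict(position=z['p'],tool_rot=z['r'])
    for u,v in px:
        q=w2v(ray('wrist',u*k,v*k,.08,s))-[0,-.11];print('ball',q.round(4),np.hypot(*q).round(4),np.degrees(np.arctan2(q[1],q[0])).round(1))
E
python3 -c "
from h import *
balls('w13',[(316,300),(510,273),(208,113),(565,58)])"
```

```text
ball [-0.0441 -0.0857] 0.0964 -117.2
ball [ 0.0679 -0.0692] 0.0969 -45.6
ball [-0.0947  0.0161] 0.096 170.4
ball [0.0871 0.0422] 0.0968 25.8
```

Request:
servo_tool(
  dp=[
    [0.8,0.1,0],
    [1,0,0],
    [1,0,0],
    [1,0,0],
    [0.8,0,0],
  ],
  yaw=[0,0,0,0,0],
)

```text
time: 19.4
position: [0.5371, -0.239, 0.059]
tool_rot: [1.175, 1.231, -1.176]
ft_force: [0.1, 0.3, 0.0]
grip_width: 0.004
```

Request:
servo_tool(
  dp=[
    [0,-0.24,-0.06],
    [0,-0.55,-0.03],
    [0,-0.51,-0.12],
    [0,-0.49,-0.2],
    [0,-0.47,-0.29],
  ],
  yaw=[0,0,0,0,0],
)

```text
time: 19.9
position: [0.4833, -0.2249, 0.0626]
tool_rot: [1.177, 1.223, -1.171]
ft_force: [5.2, -0.0, 0.5]
grip_width: 0.005
```

```bash
python3 -c "
from h import *
go();print(w2v(ctrl.get_state()['position']))"
```

```text
pos [ 0.4833 -0.2249  0.0626] tooly deg 2.62 tilt 0.44 t 19.9 F [ 5.2 -0.   0.5] w 0.005
dp units at present axes [0. 0. 0.]
[-0.04630974 -0.17725766]
```

Request:
servo_tool(
  dp=[
    [0,-0.37,-0.33],
    [0,-0.29,-0.34],
    [0,0,0],
    [0,0.3,0.25],
    [-0.8,0,0],
  ],
  yaw=[0,0,0,0,0],
)

```text
time: 20.4
position: [0.47, -0.2157, 0.0791]
tool_rot: [1.177, 1.233, -1.178]
ft_force: [0.3, -0.3, 0.2]
grip_width: 0.009
```

Request:
servo_tool(
  dp=[
    [-1,0,0],
    [-1,0,0.3],
    [0,1,0.2],
    [0,1,0],
    [0,1,0],
  ],
  yaw=[0,0,0,0,0],
)

```text
time: 20.9
position: [0.5473, -0.2256, 0.1302]
tool_rot: [1.177, 1.229, -1.179]
ft_force: [-0.4, 0.4, 0.6]
grip_width: 0.009
```

Run:
```python
from h import *
p=v2w(.0546,-.1751);go(*p,.06,2.6);print(w2v(ctrl.get_state()['position']))
im,d,s=snap('wrist','w14');cv2.imwrite('pics/w14b.png',cv2.resize(im[:,:,::-1],(800,600)))
```

```text
pos [ 0.5473 -0.2256  0.1302] tooly deg 2.44 tilt 0.05 t 20.9 F [-0.4  0.4  0.6] w 0.009
dp units at present axes [ 2.81  1.48 -0.24]
turn (deg world ccw) 0.16 yaw units total -0.03
[ 0.01765891 -0.18090661]
```

View pics/w14b.png

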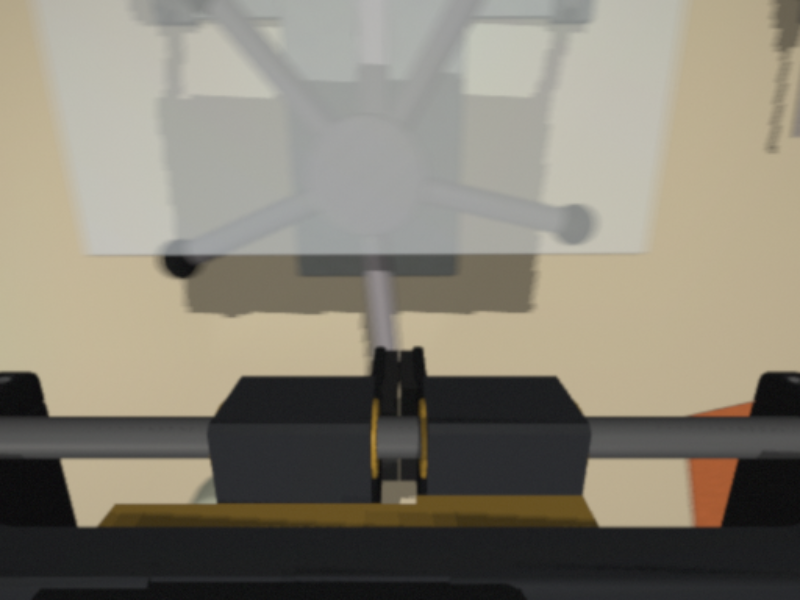

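Run:
```python
from h import *
balls('w14',[(182,260),(573,222)])
P=[np.array([.0546,-.1751])]+[fing(t) for t in (-72,-84,-95,-106,-117,-127,-136,-144,-151,-157)];print(np.round(P,4));steps(P)
```

```text
ball [-0.0845 -0.0384] 0.0929 -155.6
ball [ 0.0965 -0.0211] 0.0987 -12.3
[[ 5.460e-02 -1.751e-01]
 [ 4.680e-02 -1.789e-01]
 [ 3.020e-02 -1.873e-01]
 [ 1.470e-02 -1.916e-01]
 [ 1.000e-04 -1.933e-01]
 [-1.520e-02 -1.920e-01]
 [-2.920e-02 -1.882e-01]
 [-4.140e-02 -1.823e-01]
 [-5.150e-02 -1.752e-01]
 [-5.950e-02 -1.677e-01]
 [-6.560e-02 -1.602e-01]]
[0, -0.31, 0.15]
[0, -0.67, 0.33]
[0, -0.62, 0.17]
[0, -0.58, 0.07]
[0, -0.61, -0.05]
[0, -0.56, -0.16]
[0, -0.49, -0.23]
[0, -0.40, -0.28]
[0, -0.32, -0.30]
[0, -0.24, -0.30]
```

Request:
servo_tool(
  dp=[
    [0,0.75,-0.12],
    [0,0.73,-0.12],
    [1,0,0],
    [1,0,0],
    [0.8,0,0],
  ],
  yaw=[0,0,0,0,0],
)

```text
time: 21.45
position: [0.5829, -0.2166, 0.0584]
tool_rot: [1.176, 1.232, -1.177]
ft_force: [-0.2, 0.4, 0.1]
grip_width: 0.004
```

Request:
servo_tool(
  dp=[
    [0,-0.31,0.15],
    [0,-0.67,0.33],
    [0,-0.62,0.17],
    [0,-0.58,0.07],
    [0,-0.61,-0.05],
  ],
  yaw=[0,0,0,0,0],
)

```text
time: 21.95
position: [0.517, -0.2359, 0.0622]
tool_rot: [1.18, 1.225, -1.17]
ft_force: [6.3, 1.5, -0.8]
grip_width: 0.004
```

Request:
servo_tool(
  dp=[
    [0,-0.56,-0.16],
    [0,-0.49,-0.23],
    [0,-0.4,-0.28],
    [0,-0.32,-0.3],
    [0,-0.24,-0.3],
  ],
  yaw=[0,0,0,0,0],
)

```text
time: 22.45
position: [0.465, -0.2083, 0.0624]
tool_rot: [1.177, 1.223, -1.174]
ft_force: [6.0, -2.9, 0.2]
grip_width: 0.005
```

Request:
servo_tool(
  dp=[
    [0,0,0],
    [0,0.3,0.25],
    [-0.8,0,0],
    [-1,0,0],
    [-1,0,0.3],
  ],
  yaw=[0,0,0,0,0],
)

```text
time: 22.95
position: [0.4705, -0.2195, 0.1309]
tool_rot: [1.175, 1.233, -1.175]
ft_force: [-0.4, 0.3, 0.6]
grip_width: 0.004
```

Request:
servo_tool(
  dp=[
    [0,1,0.2],
    [0,1,0],
    [0,1,0],
    [0,0,0],
    [0,0,0],
  ],
  yaw=[0,0,0,0,0],
)

```text
time: 23.45
position: [0.5458, -0.2214, 0.1296]
tool_rot: [1.176, 1.233, -1.176]
ft_force: [0.1, 0.3, 0.2]
grip_width: 0.001
```

Run:
```python
from h import *
p=v2w(.0546,-.1751);go(*p,.06,2.6);print(w2v(ctrl.get_state()['position']))
im,d,s=snap('wrist','w15');cv2.imwrite('pics/w15b.png',cv2.resize(im[:,:,::-1],(800,600)))
im,d,s=snap('scene','s15');cv2.imwrite('pics/s15b.png',cv2.resize(im[150:270,150:300,::-1],(750,600)))
```

```text
pos [ 0.5458 -0.2214  0.1296] tooly deg 2.62 tilt 0.13 t 23.45 F [0.1 0.3 0.2] w 0.001
dp units at present axes [ 2.78  1.54 -0.06]
turn (deg world ccw) -0.02 yaw units total 0.0
[ 0.01631126 -0.1766705 ]
```

View pics/w15b.png

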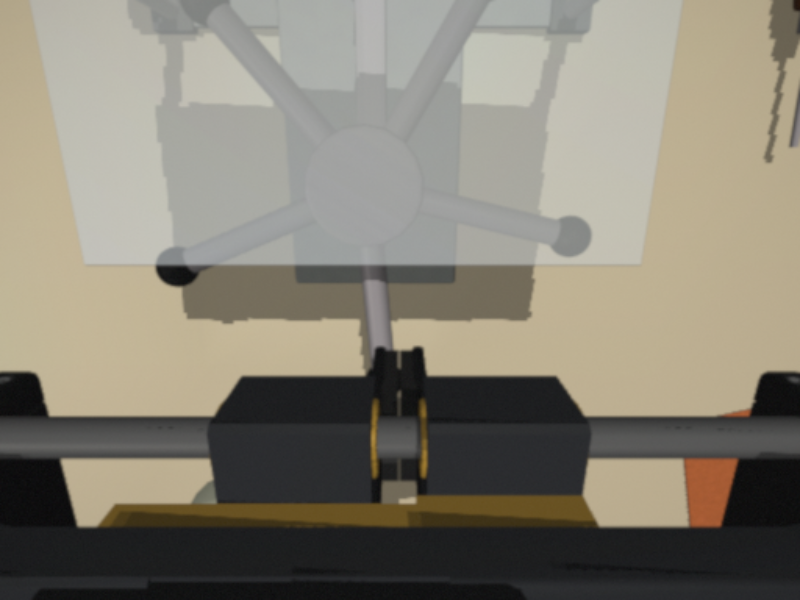

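View pics/s15b.png

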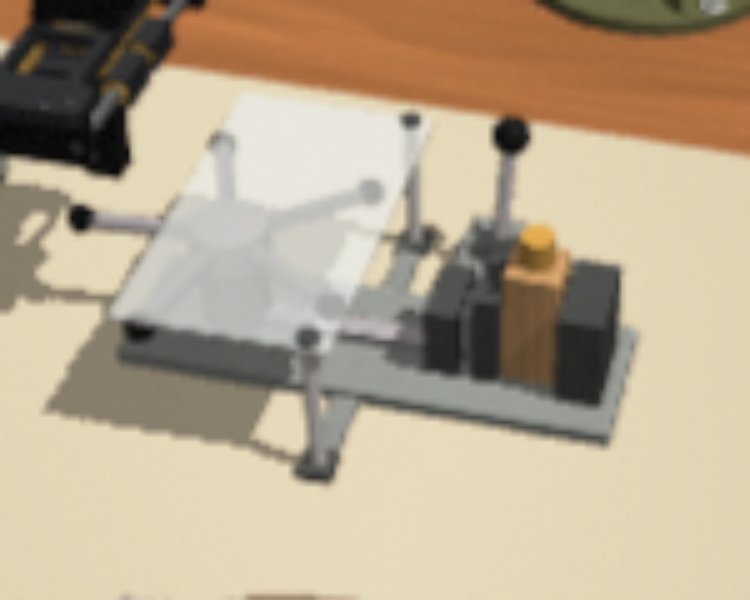

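Run:
```python
from h import *
balls('w15',[(178,267),(569,236),(205,8)])
P=[np.array([.0546,-.1751])]+[fing(t) for t in (-72,-80,-86,-90,-93,-95)];print(np.round(P,4));steps(P)
```

```text
ball [-0.0882 -0.0377] 0.0959 -156.9
ball [ 0.0936 -0.0229] 0.0964 -13.7
ball [-0.0622  0.0692] 0.0931 132.0
[[ 0.0546 -0.1751]
 [ 0.0468 -0.1789]
 [ 0.036  -0.1849]
 [ 0.0272 -0.1883]
 [ 0.021  -0.19  ]
 [ 0.0173 -0.191 ]
 [ 0.0147 -0.1916]]
[0, -0.31, 0.15]
[0, -0.43, 0.24]
[0, -0.35, 0.14]
[0, -0.25, 0.07]
[0, -0.15, 0.04]
[0, -0.10, 0.02]
```

Request:
servo_tool(
  dp=[
    [0,0.75,0],
    [0,0.8,-0.06],
    [1,0,0],
    [1,0,0],
    [0.8,0,0],
  ],
  yaw=[0,0,0,0,0],
)

```text
time: 24.05
position: [0.583, -0.2193, 0.059]
tool_rot: [1.175, 1.231, -1.178]
ft_force: [-0.6, -0.5, 0.1]
grip_width: 0.006
```

Request:
servo_tool(
  dp=[
    [0,-0.31,0.15],
    [0,-0.43,0.24],
    [0,-0.35,0.14],
    [0,-0.25,0.07],
    [0,-0.15,0.04],
  ],
  yaw=[0,0,0,0,0],
)

```text
time: 24.55
position: [0.549, -0.2363, 0.0617]
tool_rot: [1.178, 1.226, -1.173]
ft_force: [5.6, 2.0, -1.6]
grip_width: 0.003
```

Request:
servo_tool(
  dp=[
    [0,-0.06,0],
    [0,0,0],
    [0,0,0],
    [0,0,0],
    [0,0,0],
  ],
  yaw=[0,0,0,0,0],
)

```text
time: 25.05
position: [0.5474, -0.2363, 0.0611]
tool_rot: [1.176, 1.228, -1.175]
ft_force: [5.5, 0.2, 4.6]
grip_width: 0.006
```

```bash
python3 -c "
from h import *
go();print(w2v(ctrl.get_state()['position']),fing(-93),fing(-94))"
```

```text
pos [ 0.5474 -0.2363  0.0611] tooly deg 2.61 tilt 0.11 t 25.05 F [5.5 0.2 4.6] w 0.006
dp units at present axes [0. 0. 0.]
[ 0.01726039 -0.19157738] [ 0.01726033 -0.19101436] [ 0.01599295 -0.19131369]
```

Request:
servo_tool(
  dp=[
    [0,0.5,0],
    [-0.8,0,0],
    [-1,0,0],
    [-1,0,0],
    [-1,0,0.8],
  ],
  yaw=[0,0,0,0,0],
)

```text
time: 25.55
position: [0.5578, -0.2523, 0.1551]
tool_rot: [1.171, 1.238, -1.175]
ft_force: [0.9, 0.2, -0.2]
grip_width: 0.004
```

Request:
servo_tool(
  dp=[
    [-0.5,-1,1],
    [0,-1,0],
    [0,0,0],
    [0,0,0],
    [0,0,0],
  ],
  yaw=[0,0,0,0,0],
)

```text
time: 26.05
position: [0.5106, -0.2821, 0.1672]
tool_rot: [1.175, 1.232, -1.176]
ft_force: [0.2, 1.1, 0.5]
grip_width: 0.006
```

Run:
```python
from h import *
go()
im,d,s=snap('wrist','w16');cv2.imwrite('pics/w16b.png',cv2.resize(im[:,:,::-1],(800,600)))
```

```text
pos [ 0.5106 -0.2821  0.1672] tooly deg 2.63 tilt 0.1 t 26.05 F [0.2 1.1 0.5] w 0.006
dp units at present axes [0. 0. 0.]
```

View pics/w16b.png

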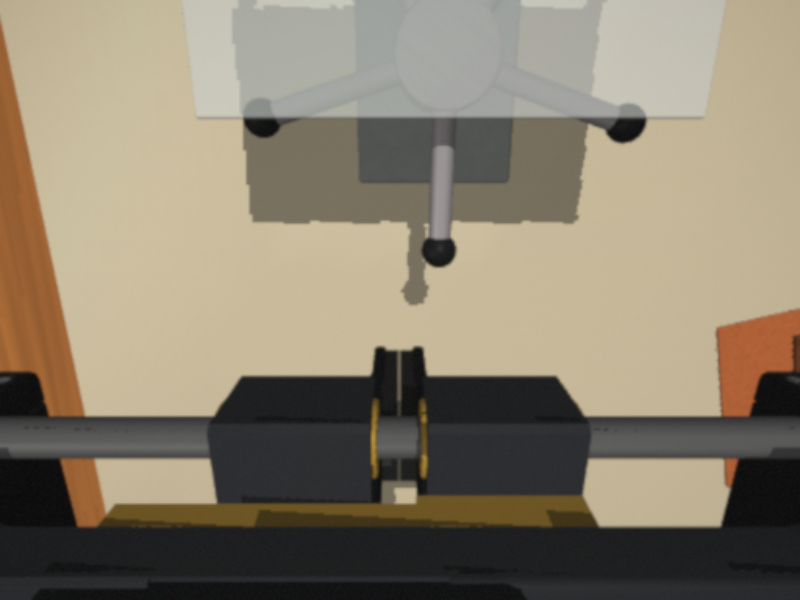

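Run:
```python
from h import *
balls('w16',[(439,250),(262,118),(626,122)])
```

```text
ball [-0.0005 -0.0966] 0.0966 -90.3
ball [-0.0913 -0.0291] 0.0958 -162.3
ball [ 0.0919 -0.0309] 0.0969 -18.6
```

Run:
```python
from h import *
go(*v2w(.042,-.190),.06);print(w2v(ctrl.get_state()['position']))
```

```text
pos [ 0.5111 -0.2819  0.1673] tooly deg 2.66 tilt 0.07 t 26.1 F [ 0.3 -0.3 -0.4] w -0.0
dp units at present axes [ 4.29  2.53 -1.81]
[-0.0211389  -0.23552098]
```

Request:
servo_tool(
  dp=[
    [0,1,-0.6],
    [0,1,-0.6],
    [0,0.53,-0.6],
    [0.5,0,0],
    [1,0,0],
  ],
  yaw=[0,0,0,0,0],
)

```text
time: 26.6
position: [0.5735, -0.2343, 0.1306]
tool_rot: [1.174, 1.229, -1.173]
ft_force: [0.3, -0.8, -0.6]
grip_width: 0.008
```

Request:
servo_tool(
  dp=[
    [1,0,0],
    [1,0,0],
    [0.8,0,0],
    [0,-0.3,0],
    [0,-0.4,0],
  ],
  yaw=[0,0,0,0,0],
)

```text
time: 27.1
position: [0.5536, -0.2358, 0.0597]
tool_rot: [1.176, 1.232, -1.176]
ft_force: [-0.0, -0.1, -0.7]
grip_width: 0.008
```

Run:
```python
from h import *
go(*v2w(.0138,-.191),.06);print(w2v(ctrl.get_state()['position']))
```

```text
pos [ 0.5536 -0.2358  0.0597] tooly deg 2.61 tilt 0.09 t 27.1 F [-0.  -0.1 -0.7] w 0.008
dp units at present axes [-0.01 -0.38 -0.01]
[ 0.0234154  -0.19131967]
```

Request:
servo_tool(
  dp=[
    [0,-0.22,0],
    [0,-0.22,0],
    [0,0,0],
    [0,0,0],
    [0,0,0],
  ],
  yaw=[0,0,0,0,0],
)

```text
time: 27.6
position: [0.5446, -0.2366, 0.0613]
tool_rot: [1.176, 1.228, -1.175]
ft_force: [2.8, 0.1, 2.0]
grip_width: 0.004
```

Request:
servo_tool(
  dp=[
    [0,0.5,0],
    [-0.8,0,0],
    [-1,0,0],
    [-1,0,0],
    [-1,0,0.8],
  ],
  yaw=[0,0,0,0,0],
)

```text
time: 28.1
position: [0.5564, -0.2523, 0.1562]
tool_rot: [1.172, 1.236, -1.173]
ft_force: [0.9, 0.1, -0.0]
grip_width: 0.005
```

Request:
servo_tool(
  dp=[
    [-0.5,-1,1],
    [0,-1,0],
    [0,0,0],
    [0,0,0],
    [0,0,0],
  ],
  yaw=[0,0,0,0,0],
)

```text
time: 28.6
position: [0.5085, -0.2823, 0.1677]
tool_rot: [1.175, 1.231, -1.175]
ft_force: [-0.5, 0.2, 0.6]
grip_width: 0.006
```

Run:
```python
from h import *
go()
im,d,s=snap('wrist','w17');cv2.imwrite('pics/w17b.png',cv2.resize(im[:,:,::-1],(800,600)))
im,d,s=snap('scene','s17');cv2.imwrite('pics/s17b.png',cv2.resize(im[150:270,150:300,::-1],(750,600)))
print(ctrl.search_frame('wrist','capstan')[:2])
```

```text
pos [ 0.5085 -0.2823  0.1677] tooly deg 2.64 tilt 0.03 t 28.6 F [-0.5  0.2  0.6] w 0.006
dp units at present axes [0. 0. 0.]
[{'extent': [159.2, 76.2, 414.0, 172.4], 'score': 0.75}]
```

View pics/w17b.png

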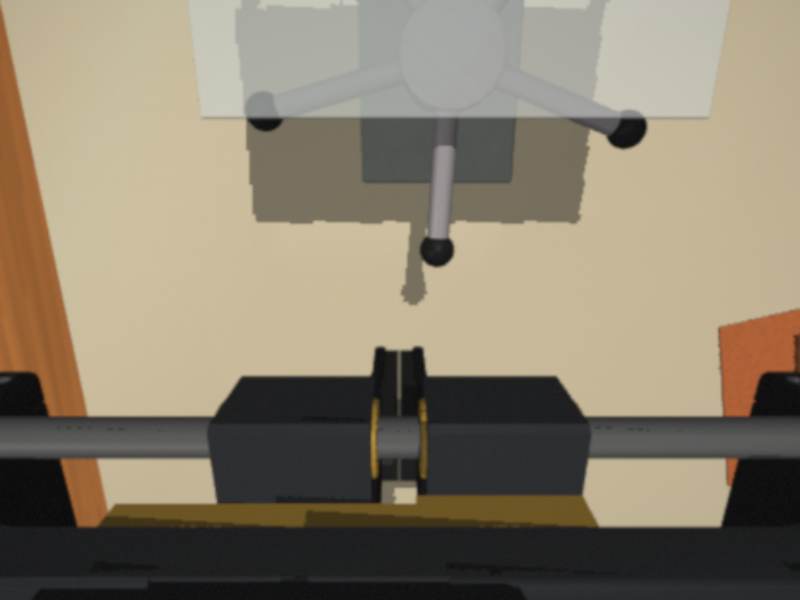

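View pics/s17b.png

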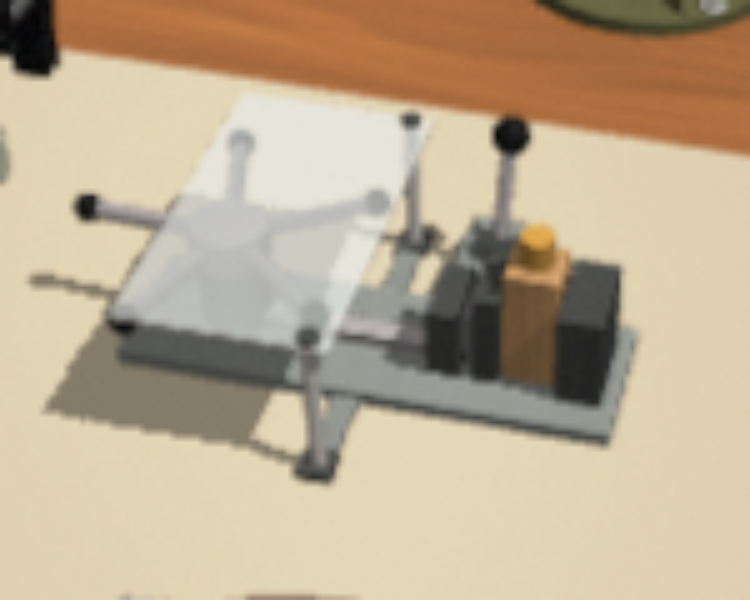

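Run:
```python
from h import *
balls('w17',[(437,250),(265,111),(626,128)])
print(w2v(ctrl.get_state()['position']))
```

```text
ball [-0.0036 -0.0968] 0.0968 -92.2
ball [-0.0917 -0.0259] 0.0952 -164.2
ball [ 0.0905 -0.0338] 0.0966 -20.5
[-0.02337704 -0.23550412]
```

Request:
servo_tool(
  dp=[
    [-0.4,-0.5,-1],
    [0,-0.5,-1],
    [0,-0.5,-1],
    [0,-0.5,-1],
    [0,-0.4,-1],
  ],
  yaw=[0,0,0,0,0],
  fingers=1,
)

```text
time: 29.25
position: [0.4425, -0.1588, 0.1773]
tool_rot: [1.176, 1.233, -1.173]
ft_force: [-1.0, -0.9, 0.1]
grip_width: 0.374
```

Request:
servo_tool(
  dp=[
    [0,0,-1],
    [0,0,-1],
    [0,0,-1],
    [0,0,0],
    [0,0,0],
  ],
  yaw=[0,0,0,0,0],
)

```text
time: 29.75
position: [0.4395, -0.0854, 0.1779]
tool_rot: [1.172, 1.23, -1.175]
ft_force: [1.0, -0.6, 0.5]
grip_width: 0.831
```

Run:
```python
from h import *
go();print(w2v(ctrl.get_state()['position']))
im,d,s=snap('wrist','w18');cv2.imwrite('pics/w18b.png',cv2.resize(im[:,:,::-1],(800,600)));np.save('pics/w18C.npy',cloud('wrist',d,s))
```

```text
pos [ 0.4395 -0.0854  0.1779] tooly deg 2.73 tilt 0.12 t 29.75 F [ 1.  -0.6  0.5] w 0.831
dp units at present axes [0. 0. 0.]
[-0.08373535 -0.03593857]
```

View pics/w18b.png

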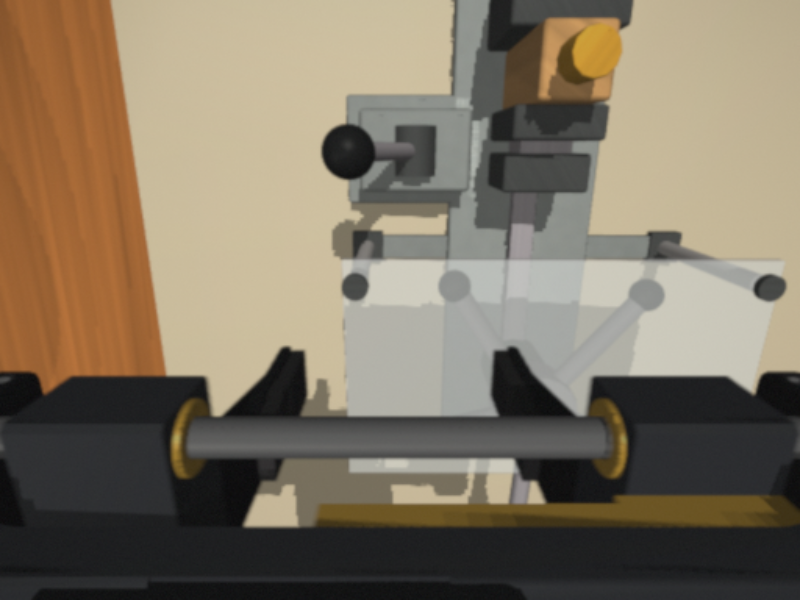

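Run:
```python
from h import *
k=.64;z=np.load('pics/w18.npz');s=dict(position=z['p'],tool_rot=z['r']);C=np.load('pics/w18C.npy')
for h in (.104,.108): print('ball',w2v(ray('wrist',348*k,152*k,h,s)).round(4))
B=C[round(125*k):round(180*k),round(320*k):round(378*k)].reshape(-1,3);B=B[B[:,2]>.085];print(B[:,2].max(),w2v(B).min(0),w2v(B).max(0))
# blank: shoulder top
m=(C[...,2]>.09)&(C[...,2]<.103);q=w2v(C[m]);q=q[(abs(q[:,0])<.03)&(q[:,1]>.06)&(q[:,1]<.11)];print('shoulder',len(q),cv2.minAreaRect((q*1000).astype(np.float32)))
m=(C[...,2]>.074)&(C[...,2]<.086);q=w2v(C[m]);q=q[(abs(q[:,0])<.03)&(q[:,1]>.01)&(q[:,1]<.08)];print('sj',len(q),np.percentile(q[:,1],[1,99]),q[:,0].min(),q[:,0].max())
m=(C[...,2]>.1035)&(C[...,2]<.11);q=w2v(C[m]);q=q[(abs(q[:,0])<.03)&(q[:,1]>.06)&(q[:,1]<.12)];print('ferr',len(q),q.mean(0))
go(*v2w(-.084,.044),.092,2.6)
```

```text
ball [-0.1093  0.0442]
ball [-0.1089  0.0443]
0.3398040859489744 [-0.12221182  0.03200863] [-0.08496383  0.05649461]
shoulder 1600 ((-0.5970783233642578, 86.537109375), (35.92863082885742, 35.64882278442383), 0.09194471687078476)
sj 1503 [0.051507  0.0771992] -0.025516500827347022 0.02449372673377627
ferr 106 [-0.00800677  0.08365158]
pos [ 0.4394 -0.0861  0.1779] tooly deg 2.65 tilt 0.05 t 29.8 F [-0.5  0.5 -0.8] w 0.879
dp units at present axes [ 3.43 -0.   -3.23]
turn (deg world ccw) -0.05 yaw units total 0.01
```

Request:
servo_tool(
  dp=[
    [0,0,-0.8],
    [0,0,-0.8],
    [0,0,-0.8],
    [0,0,-0.8],
    [0,0,0],
  ],
  yaw=[0,0,0,0,0],
)

```text
time: 30.3
position: [0.4359, -0.004, 0.1778]
tool_rot: [1.174, 1.233, -1.173]
ft_force: [1.0, -1.1, 0.2]
grip_width: 1.0
```

Request:
servo_tool(
  dp=[
    [0.5,0,0],
    [0.8,0,0],
    [0.8,0,0],
    [0.8,0,0],
    [0.5,0,0],
  ],
  yaw=[0,0,0,0,0],
)

```text
time: 30.8
position: [0.4347, -0.0072, 0.0905]
tool_rot: [1.178, 1.232, -1.177]
ft_force: [-0.9, 0.3, 0.9]
grip_width: 1.001
```

Run:
```python
from h import *
go(*v2w(-.0045,.044),.092,2.6);print(w2v(ctrl.get_state()['position']))
im,d,s=snap('scene','s19');cv2.imwrite('pics/s19b.png',cv2.resize(im[120:270,150:330,::-1],(720,600)))
```

```text
pos [ 0.4347 -0.0072  0.0905] tooly deg 2.47 tilt 0.17 t 30.8 F [-0.9  0.3  0.9] w 1.001
dp units at present axes [-0.06  3.22 -0.07]
turn (deg world ccw) 0.13 yaw units total -0.02
[-0.08500152  0.04238429]
```

View pics/s19b.png

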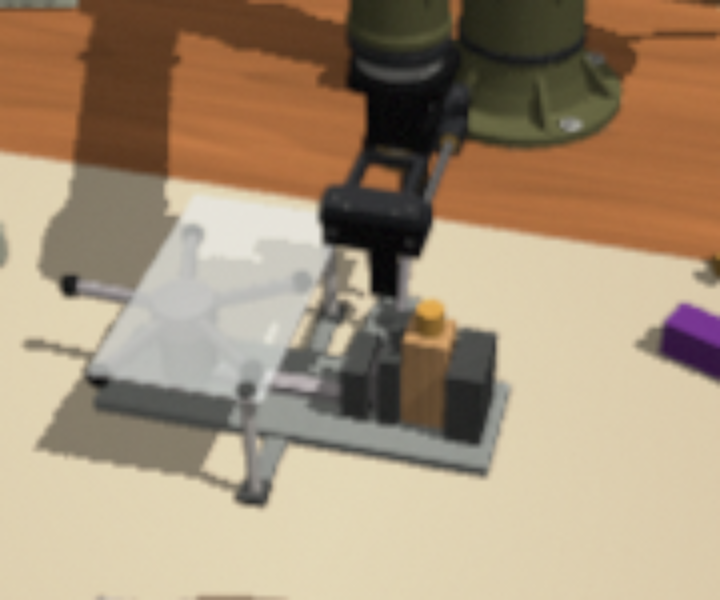

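Request:
servo_tool(
  dp=[
    [0,0.4,0],
    [0,0.4,0],
    [0,0.4,0],
    [0,0.4,0],
    [0,0.4,0],
  ],
  yaw=[0,0,0,0,0],
)

```text
time: 31.35
position: [0.4855, -0.0049, 0.0921]
tool_rot: [1.177, 1.231, -1.178]
ft_force: [-0.4, 0.4, 1.5]
grip_width: 1.002
```

Request:
servo_tool(
  dp=[
    [0,0.4,0],
    [0,0.4,0],
    [0,0.3,0],
    [0,0.1,0],
    [0,0,0],
  ],
  yaw=[0,0,0,0,0],
)

```text
time: 31.85
position: [0.515, -0.0032, 0.0923]
tool_rot: [1.176, 1.231, -1.178]
ft_force: [-0.5, -1.0, -0.7]
grip_width: 0.999
```

Run:
```python
from h import *
go();print(w2v(ctrl.get_state()['position']))
im,d,s=snap('scene','s20');cv2.imwrite('pics/s20b.png',cv2.resize(im[120:270,150:330,::-1],(720,600)))
```

```text
pos [ 0.515  -0.0032  0.0923] tooly deg 2.55 tilt 0.1 t 31.85 F [-0.5 -1.  -0.7] w 0.999
dp units at present axes [0. 0. 0.]
[-0.00460168  0.04278718]
```

View pics/s20b.png

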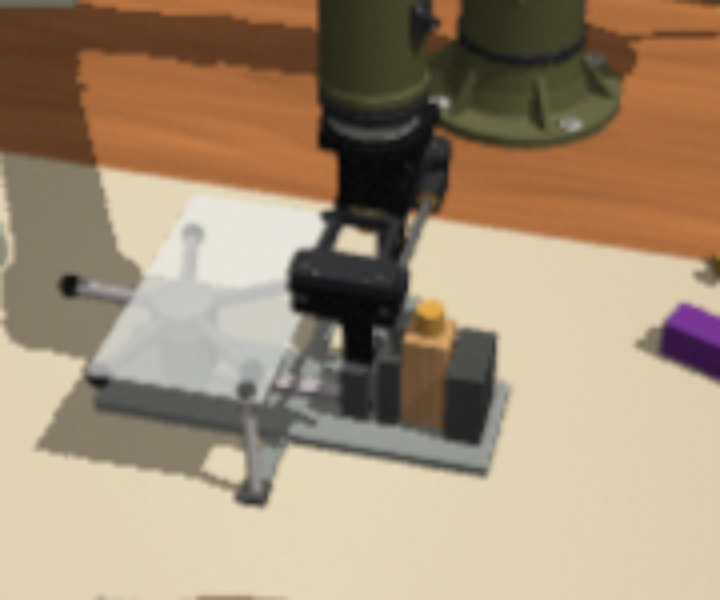

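Request:
servo_tool(
  dp=[
    [0,0.1,0],
    [0,0.1,0],
    [0,0.05,0],
    [0,0,0],
    [0,0,0],
  ],
  yaw=[0,0,0,0,0],
)

```text
time: 32.4
position: [0.5154, -0.0029, 0.0915]
tool_rot: [1.167, 1.238, -1.187]
ft_force: [-15.5, -3.5, 8.4]
grip_width: 1.002
```

Request:
servo_tool(
  dp=[
    [0,-0.45,0],
    [-0.5,0,0],
    [-1,0,0],
    [-1,0,0],
    [-1,0,0],
  ],
  yaw=[0,0,0,0,0],
)

```text
time: 32.9
position: [0.5118, -0.0021, 0.1827]
tool_rot: [1.177, 1.228, -1.173]
ft_force: [1.1, 0.6, 0.9]
grip_width: 1.003
```

Request:
servo_tool(
  dp=[
    [0,-1,0.8],
    [0,-1,0.8],
    [0,-1,0.8],
    [0,0,0.8],
    [0,0,0],
  ],
  yaw=[0,0,0,0,0],
)

```text
time: 33.4
position: [0.4399, -0.0894, 0.1821]
tool_rot: [1.175, 1.22, -1.181]
ft_force: [0.1, 1.3, 0.4]
grip_width: 0.999
```

Run:
```python
from h import *
go();print(w2v(ctrl.get_state()['position']))
im,d,s=snap('wrist','w21');cv2.imwrite('pics/w21b.png',cv2.resize(im[:,:,::-1],(800,600)));np.save('pics/w21C.npy',cloud('wrist',d,s))
im,d,s=snap('scene','s21');cv2.imwrite('pics/s21b.png',cv2.resize(im[120:330,110:420,::-1],(797,540)))
```

```text
pos [ 0.4399 -0.0894  0.1821] tooly deg 2.32 tilt 0.51 t 33.4 F [0.1 1.3 0.4] w 0.999
dp units at present axes [0. 0. 0.]
[-0.08349108 -0.0399667 ]
```

View pics/w21b.png

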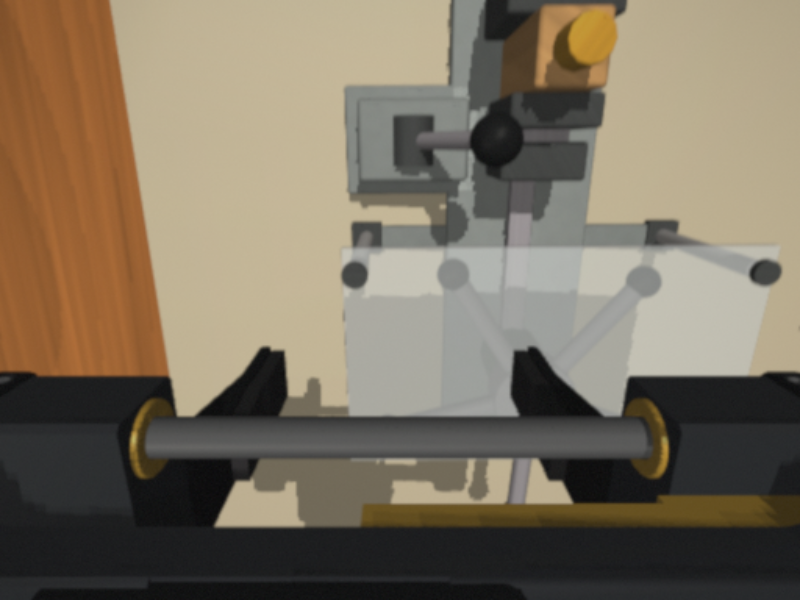

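View pics/s21b.png

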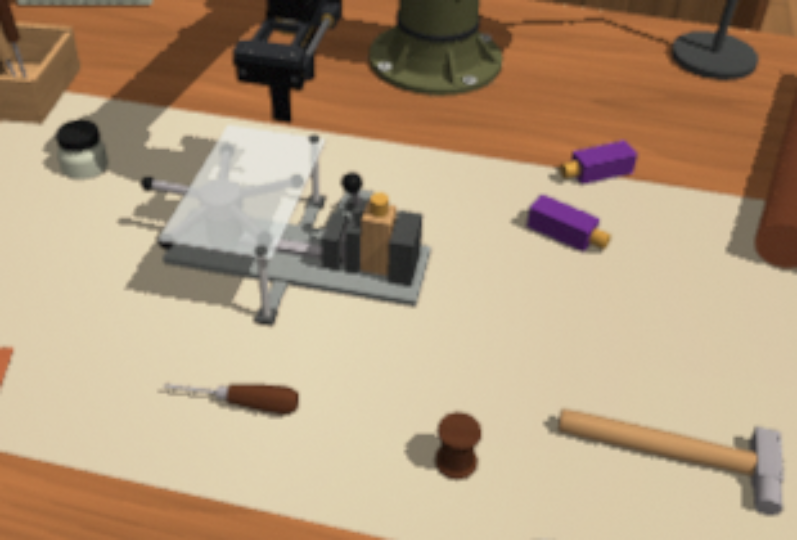

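Run:
```python
from h import *
k=.64;z=np.load('pics/w21.npz');s=dict(position=z['p'],tool_rot=z['r']);C=np.load('pics/w21C.npy')
b=w2v(ray('wrist',497*k,139*k,.104,s));print('ball',b.round(4),'angle',.5+np.arcsin(np.clip((b[0]+.075)/.08,-1,1)))
m=(C[...,2]>.09)&(C[...,2]<.103);q=w2v(C[m]);q=q[(abs(q[:,0])<.03)&(q[:,1]>.066)&(q[:,1]<.11)];print('shoulder',len(q),cv2.minAreaRect((q*1000).astype(np.float32)))
ci,M=T('wrist',s)
```

```text
ball [-0.0356  0.0455] angle 1.0145984226812725
shoulder 1578 ((-0.5418071746826172, 86.6462631225586), (35.81617736816406, 35.93872833251953), 89.97510528564453)
```

Request:
servo_tool(
  dp=[
    [-0.5,0,0],
    [0,0,0],
    [0,0,0],
    [0,0,0],
    [0,0,0],
  ],
  yaw=[0,0,0,0,0],
)

```text
time: 34.0
position: [0.4392, -0.0854, 0.1925]
tool_rot: [1.176, 1.232, -1.175]
ft_force: [-0.3, 0.1, 0.4]
grip_width: 0.997
```

```bash
python3 -c "
from bench import ctrl
print(ctrl.close_job())"
```

```text
the job is handed in; nothing more can be done
None
```

I handed the job in at about 34 s, and my last checks showed every part of it done. I lifted the beech blank by its ferrule so it swung upright, stood it on the bench and let go. I then took it again from above and stood it between the open jaws. Four pushes on the spokes closed the jaws. I swung the lock lever over to its stop with the gripper's robot-side finger, with the fingers open around the ball.

- **Blank:** it stands ferrule up, about 0.5 mm from the seat in x and y and square to the jaws within about 0.1 degrees. I did not measure its lean again after clamping.
- **Capstan:** I read it at about 3.81 rad before throwing the lock. That works out to roughly 21 N of grip, calculated from the angle because the grip force cannot be read directly.
- **Lock lever:** its ball's position puts it at about 1.0 rad, and I felt the stop at about 15 N.
- **Other things:** the jar, spool, awl, hammer and purple look-alikes look unmoved in the last scene picture. The gripper was open and clear of everything.

Two measurements disagreed on the way, and I corrected for both:
- **Vise position:** my first fit wrongly took the vise's bed as centred on its origin. It came out about 6 mm off along the vise, so I refitted it from the guard and the fixed jaw.
- **Capstan travel:** the third push stopped about 3 degrees short of my finger estimate, so I added the small fourth push.

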